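# Seat the specimen holder plate on the microscope stage pins

## Robot

A 7-joint arm with a two-finger parallel gripper is mounted at the origin on the work surface. World frame = base frame: x ahead of the robot, y to its left, z up, the work surface at z = 0. Lengths are in m, angles in rad, forces in N, time in s.
With the tool pointing down it reaches from about 0.4 to 0.875 m from the base axis. Payload 19.3 kg.
Tool frame: the origin (TCP) lies at the very end of the fingers, on their centre line; the grasp point (between the pads) lies 19 mm behind it; z points along the fingers, y is the line along which they close (so a half turn about z gives the same grasp; the last joint's range is limited). The gripper opens to 85 mm and grips with 20 to 120 N. Pads are 22 mm wide; open, the fingers measure 114 mm over their backs; the gripper's body (76 mm by 85 mm) begins 54 mm behind the grasp point. The pads swing forward as they close: fully open they stand 13 mm farther back than shut.
Start: joints at [1.168, 0.521, -0.036, 1.599, 0.021, 1.021, -0.113], TCP at [0.204, -0.591, 0.231] pointing down, gripper open.
Joint ranges: [-2.91, 2.91], [-0.3, 2.13], [-1.5, 1.42], [0.17, 2.43], [-1.26, 4.41], [0.16, 1.93], [-2.52, 2.52]. Speed limits (rad/s): [1.89, 1.89, 2.39, 2.39, 3.01, 3.01, 3.01].

## Interface

Orientations are given as [roll, pitch, yaw] about the fixed x, y, z axes, in that order (R = Rz(yaw) Ry(pitch) Rx(roll)).
In Python, from workcell import bot gives the robot as it stands.
- The arm moves only by the tool jog_arm, never from a script. Its argument "motion" is a list of rows, each a list of 5 numbers: the shift along the tool's x, y, z scaled (see below), then the turn about the tool's z scaled (see below), then the opening, from 0 (shut) to 1 (fully open). A call has 1 to 12 rows; each row shifts and turns the commanded pose from where the row before left it, along the tool's axes as they then stand; what a row does not reach is not made up. The controller multiplies each number of a shift by 30 mm and each number of a turn by 0.08 rad. A row lasts 1/10 s, in which the tool goes at most 50 mm and 8.59 degrees, less where a joint would pass 70% of its speed; a pose out of reach is approached as far as the arm can. A call with a number of a shift or a turn outside -1 to 1 is refused whole. A call with a gripper value outside its range is refused whole. The fingers move at their own pace and stop on an object; "newtons" is the grip in N (left out, the last holds). Time passes only in rows, so rows that do not move let the fingers close. It gives the time, the measured TCP pose, the force, the opening and the grip force at its end, in the units of the state.
- bot.observe(): the state, without advancing time (a new reading comes with each control period).
- bot.grab_frame(name): name is "scene" or "top" or "wrist"; returns a dict with "pixels" (480x640x3 uint8, red, green, blue), "fovy" (degrees; the focal length in pixels is half the picture's height over the tangent of half this angle, whatever the lens; pixels are square), "cx", "cy" (the principal point, pixels), "rvec" (rotation vector, rad) and "tvec" (3), from world to camera coordinates, as OpenCV has them; the wrist camera has in their place "mount" (4x4, takes a point from camera to tool coordinates, whose origin is the TCP and whose axes are the flange's). Camera axes: x right, y down, z forward; pixel columns grow to the right and rows downward; lengths in m; the calibration is good to about 2 mm. A picture is of the moment at which its call begins: read the wrist's pose just before it. There is no depth.
- bot.job_done(): hands the job in; it is judged then, once.
The state is a dict: "clock": time; "qpos": joint angles; "qd": joint speeds; "joint_efforts": joint torques, N m; "position": TCP position; "tool_rot": TCP orientation; "force": force on the tool from outside, world axes, zero at the start; "moment": the same for the moment, N m; "grip_width": finger opening in m; "finger_force": force on a finger pad.
Only numpy, scipy, OpenCV 4.12 (cv2) and the standard library are available. Lean on these libraries where they do the work, as an engineer would, in place of code of your own. Each camera call takes 0.05 s, during which the arm holds its last target. There are 200 camera calls.

## Task

Pick up the aluminium specimen holder plate, which has a blue grip, and slide it in under the microscope's condenser, grip facing the robot, until its two holes drop over the brass locating pins of the stage and it lies flush. The stage may stand a little to either side, so look or feel for the pins. Do not knock the condenser, ease the plate down rather than dropping it, let go of it, and leave everything else where it stands.

Things in the scene. Friction and masses are not known exactly. Their poses are not given: they have to be found in the camera images.
- holder: Flat aluminium plate, loose, about 0.3 kg, 130 mm (its x) by 160 mm (its y), 6 mm thick, with a 50 mm round window in the middle and a blue grip block near its -x edge. Origin: centre of its underside; z up. It starts flat on the bench, grip towards the robot.
- holder_grip (a point): Middle of the blue grip, at x = -50, y = 0, z = +34 mm of the holder (28 mm above the plate's top face). The grip is 26 mm long (x), 12 mm thick (y; pinch it across this) and stands up to 48 mm above the plate's underside.
- holder_hole (a point): Centre of the round through hole, 12 mm in diameter, at the underside: x = -42, y = +60 mm of the holder.
- holder_slot (a point): Centre of the slot, a through hole 12 mm (x) by 18 mm (y), at the underside: x = -42, y = -60 mm of the holder.
- microscope: White inverted microscope, fixed. Origin on the bench under its optical axis, z up; its x axis points away from the robot and to the robot's left; its -x side is open and faces the robot. Eyepieces on its -y side (out to y = -290 mm, 320 mm high), lamp pillar on its +y side (y = 128 to 172 mm), lamp arm and lamp on the axis, more than 400 mm high.
- stage_center (a point): Point on the optical axis at the height of the stage's upper face, 205 mm above the bench. The face is a black plate, 190 mm (x) by 150 mm (y) with a 56 mm opening. Seated, the holder has the microscope's axes and its origin d mm along the microscope's y from this point (d: see pin_line).
- pin_line (a point): At x = -42, y = 0, z = 205 mm of the microscope. Two brass pins stand on the stage face at d + 60 and d - 60 mm from here along the microscope's y; 10 mm thick, 5.3 mm high, the last 2 mm tapered to 6 mm. d is where the stage's cross travel was left locked: -12 to +12 mm, unmeasured, different every time; look or feel for it.
- condenser: Black condenser barrel over the stage on the optical axis, 76 mm in diameter; origin: centre of its lower end, 280 mm above the bench (75 mm above the stage face); it reaches up to the lamp arm. To hold the grip of a seated holder the hand has to lean back, along the microscope's -x, by 40 degrees or a little more.
- slide_end (a point): Middle of the lower edge of the near end of the phase slide, a black bar 34 mm wide (y) and 10 mm high that sticks out of the condenser along x, to x = -62 mm (and +62 mm) of the microscope, underside 320 mm above the bench.
- reagent: Amber bottle with a black cap, 92 mm in diameter, 200 mm high, loose. Leave alone. Origin: centre of its underside.
- tip_box: Pink and clear box, 117 by 80 by 57 mm, loose. Leave alone. Origin: centre of its underside.
- tube_rack: Yellow rack with tubes, 100 by 200 mm, 99 mm high, loose. Leave alone. Origin: centre of its underside.
- wash_bottle: White wash bottle with a red spout, 72 mm in diameter, 190 mm high, loose. Leave alone. Origin: centre of its underside.
- dishes: Stack of three clear culture dishes, 92 mm in diameter, 45 mm high, loose. Leave alone. Origin: centre of its underside.
- insert_disc: Flat dark disc with a clear centre, 108 mm in diameter, 3 mm thick, loose. Leave alone. Origin: centre of its underside.
Things that resemble listed ones, but are neither listed nor needed, are in the scene too. Several things look just like the holder: the one meant starts farthest from the robot's base.

How it is judged:
By the outcome, as a careful person would: the job done as asked, in the order asked, and still so for the second after the job is handed in, with the robot touching nothing.
It also fails if it takes over 64 s, if anything falls off the work surface, if the arm or the gripper's body presses on something with over 40 N, if the wrist force passes 120 N, or if a joint passes its speed limit or range.

## Working session

There is one attempt and no reset: what is moved stays moved. The work goes in short steps, Python scripts to look and compute and a tool call to move; the robot and the scene stay as the last step left them, time stands still between calls to the robot, and variables do not carry over. Pictures are saved under pics/ and viewed, at most 10 in all, crops included, and the job is handed in when it is done.

Besides the shell and the picture viewer there is one more tool, called after ">>>" by a JSON object that holds its "fn" and its "kwargs", one argument or row to a line. jog_arm: Moves the arm, as the interface text tells. Shifts and turns lie within -1 to 1; 1 stands for 30 mm of shift or 0.08 rad of turn. Its arguments: {"type":"object","properties":{"motion":{"type":"array","items":{"type":"array","items":{"type":"number"}}},"newtons":{"type":"number"}},"required":["motion"]}

```bash
mkdir -p pics; ls
cat > h.py <<'E'
import numpy as np, cv2
from workcell import bot
from scipy.spatial.transform import Rotation as R
def cam(f,st=None):
    fl=240/np.tan(np.radians(f["fovy"])/2)
    K=np.array([[fl,0,f["cx"]],[0,fl,f["cy"]],[0,0,1]])
    if "rvec" in f:
        Rm=cv2.Rodrigues(np.array(f["rvec"],float))[0];t=np.array(f["tvec"],float).ravel()
    else:
        M=np.array(f["mount"]);T=np.eye(4);T[:3,:3]=R.from_euler('xyz',st["tool_rot"]).as_matrix();T[:3,3]=st["position"]
        W=np.linalg.inv(T@M);Rm=W[:3,:3];t=W[:3,3]
    return K,Rm,t
def ray(c,uv):
    K,Rm,t=c;d=Rm.T@np.linalg.inv(K)@np.array([uv[0],uv[1],1.]);return -Rm.T@t,d
def onz(c,uv,z):
    o,d=ray(c,uv);return o+d*(z-o[2])/d[2]
def proj(c,p):
    K,Rm,t=c;q=K@(Rm@np.array(p)+t);return q[:2]/q[2]
def shot(n,fn=None):
    st=bot.observe();f=bot.grab_frame(n)
    im=cv2.cvtColor(np.array(f["pixels"]),cv2.COLOR_RGB2BGR)
    if fn: cv2.imwrite("pics/"+fn,im); np.save("pics/"+fn+".npy",np.array([*cam(f,st)],dtype=object),allow_pickle=True)
    return im,cam(f,st)
def load(fn): return cv2.imread("pics/"+fn),tuple(np.load("pics/"+fn+".npy",allow_pickle=True))
E
python3 - <<'E'
from h import *
for n in("scene","top"):
    im,c=shot(n,n+"0.png"); print(n,-c[1].T@c[2],c[1][2])
    m=cv2.inRange(cv2.cvtColor(im,cv2.COLOR_BGR2HSV),(100,110,50),(130,255,255))
    k,l,s,ce=cv2.connectedComponentsWithStats(m)
    for i in range(1,k):
        if s[i,4]>30: print(s[i],ce[i].round(),onz(c,ce[i],.04).round(3))
print(bot.observe())
E
```

```text
picsTraceback (most recent call last):
  File "<stdin>", line 3, in <module>
  File "h.py", line 22, in shot
    if fn: cv2.imwrite("pics/"+fn,im); np.save("pics/"+fn+".npy",np.array([*cam(f,st)],dtype=object),allow_pickle=True)
                                                                 ~~~~~~~~^^^^^^^^^^^^^^^^^^^^^^^^^^^
ValueError: could not broadcast input array from shape (3,3) into shape (3,)
```

View pics/scene0.png

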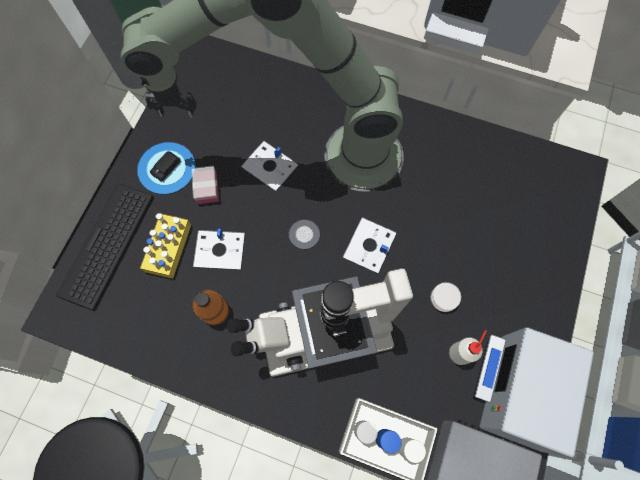

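The scene view looks down on the bench. There are holder-like plates at about (270,165), (219,250) and (370,245), the microscope is at (335,320) and the base at (365,155). I'll measure next.

```bash
python3 - <<'E'
s=open('h.py').read()
s=s.replace('np.save("pics/"+fn+".npy",np.array([*cam(f,st)],dtype=object),allow_pickle=True)','np.savez("pics/"+fn+".npz",*cam(f,st))')
s=s.replace('tuple(np.load("pics/"+fn+".npy",allow_pickle=True))','(lambda z:(z["arr_0"],z["arr_1"],z["arr_2"]))(np.load("pics/"+fn+".npz"))')
open('h.py','w').write(s)
E
python3 - <<'E'
from h import *
for n in("scene","top"):
    im,c=shot(n,n+"0.png"); print(n,-c[1].T@c[2],c[1][2])
    hsv=cv2.cvtColor(im,cv2.COLOR_BGR2HSV)
    m=cv2.inRange(hsv,(100,110,50),(130,255,255))
    k,l,s,ce=cv2.connectedComponentsWithStats(m)
    for i in range(1,k):
        if s[i,4]>15: print('blue',s[i],ce[i].round(),onz(c,ce[i],.04).round(3))
    m=cv2.inRange(hsv,(0,0,150),(180,50,255))
    for q in cv2.findContours(m,cv2.RETR_EXTERNAL,cv2.CHAIN_APPROX_NONE)[0]:
        if 600<cv2.contourArea(q)<8000:
            r=cv2.minAreaRect(q); b=np.array([onz(c,p,.006)[:2] for p in cv2.boxPoints(r)])
            print('plate',np.round(r[0]),b.mean(0).round(3),np.linalg.norm(b.mean(0)).round(3),np.linalg.norm(b[0]-b[1]).round(3),np.linalg.norm(b[2]-b[1]).round(3))
print(bot.observe())
E
```

```text
scene [0.88711916 0.14480202 1.61780331] [-0.29961188 -0.11010393 -0.94768657]
blue [ 137  142   59   52 1334] [165. 168.] [ 0.317 -0.642  0.04 ]
blue [275 147   6  11  51] [278. 152.] [ 0.119 -0.291  0.04 ]
blue [171 226   5   6  24] [173. 228.] [ 0.515 -0.516  0.04 ]
blue [217 228   5  11  45] [219. 233.] [ 0.475 -0.362  0.04 ]
blue [159 233   6   5  24] [161. 235.] [ 0.551 -0.543  0.04 ]
blue [146 238   7   6  34] [149. 241.] [ 0.584 -0.572  0.04 ]
blue [380 245   8   8  44] [384. 249.] [0.335 0.18  0.04 ]
blue [158 260   6   6  26] [161. 262.] [ 0.639 -0.501  0.04 ]
blue [483 348  18  40 376] [491. 368.] [0.589 0.614 0.04 ]
blue [ 602  417   38   55 1612] [623. 441.] [0.66  1.034 0.04 ]
blue [376 429  25  24 453] [388. 441.] [0.902 0.378 0.04 ]
plate [490. 464.] [0.858 0.688] 1.099 0.166 0.272
plate [389. 441.] [0.901 0.384] 0.98 0.173 0.273
plate [490. 368.] [0.583 0.621] 0.852 0.208 0.05
plate [273. 334.] [ 0.724 -0.066] 0.727 0.177 0.15
plate [446. 296.] [0.41  0.425] 0.591 0.1 0.092
plate [371. 296.] [0.494 0.191] 0.53 0.122 0.074
plate [218. 249.] [ 0.522 -0.351] 0.629 0.132
[... 1759 characters left out ...]
2
{'clock': 0.15, 'qpos': array([ 1.16779836,  0.52187435, -0.03630852,  1.59985082,  0.02119092,
        1.0211113 , -0.1127734 ]), 'qd': array([-0.0004476 , -0.00112678,  0.00138394, -0.0005389 , -0.00052543,
        0.0007774 ,  0.00022057]), 'joint_efforts': array([ 1.22718582e-03, -9.27387786e+01,  1.98073737e+00, -3.70050395e+01,
        1.80961046e-02,  6.45021457e-03, -2.54834634e-05]), 'position': array([ 0.20406446, -0.59048723,  0.23086927]), 'tool_rot': array([-3.14073546e+00,  5.92035258e-05,  3.32790668e-01]), 'force': array([ 0.13652937, -0.03661628,  0.22201443]), 'moment': array([-0.06385354, -0.09637693, -0.00597833]), 'finger_force': 0.0, 'grip_width': 0.08569414474716378}
```

View pics/top0.png

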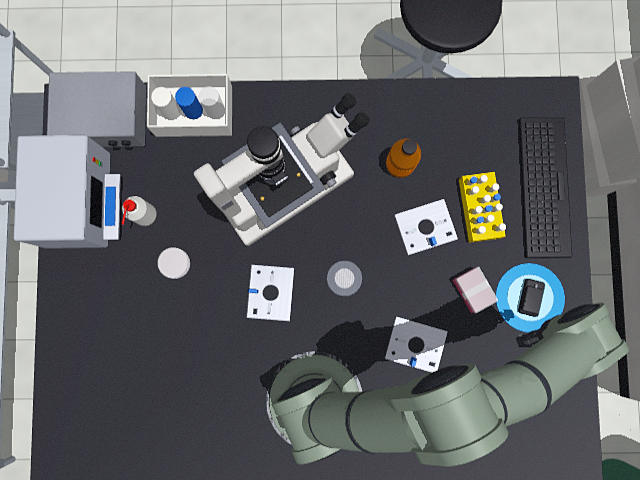

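Candidates for the holder in the top view:
- A is at (426,226), 0.63 m from the base.
- B is at (270,292), 0.35 m from the base.
- C is at (415,344), about 0.31 m from the base.

A is farthest, so A fits. I'll confirm it in an enlarged crop, next to the stage with its brass pins.

Run:
```python
from h import *
im,c=load("top0.png"); im2,c2=load("scene0.png")
a=cv2.resize(im[185:265,380:480],None,fx=4,fy=4,interpolation=cv2.INTER_CUBIC)
b=cv2.resize(im[120:220,230:330],None,fx=4,fy=4,interpolation=cv2.INTER_CUBIC)
o=np.zeros((400,800,3),np.uint8);o[:320,:400]=a;o[:,400:]=b;cv2.imwrite("pics/crop1.png",o)
for nm,i,k,(x0,y0,x1,y1) in(("top",im,c,(230,120,330,220)),("scene",im2,c2,(280,270,400,370))):
    h=cv2.cvtColor(i,cv2.COLOR_BGR2HSV);m=np.zeros(h.shape[:2],np.uint8)
    m[y0:y1,x0:x1]=cv2.inRange(h,(10,70,80),(35,255,255))[y0:y1,x0:x1]
    n,l,s,ce=cv2.connectedComponentsWithStats(m)
    for j in range(1,n): print(nm,s[j],ce[j].round(1),onz(k,ce[j],.209).round(4))
# holder details
for nm,i,k,r in(("top",im,c,(426,226)),("scene",im2,c2,(219,250))):
    h=cv2.cvtColor(i,cv2.COLOR_BGR2HSV);m=cv2.inRange(h,(0,0,150),(180,60,255))
    for q in cv2.findContours(m,cv2.RETR_EXTERNAL,cv2.CHAIN_APPROX_NONE)[0]:
        if cv2.contourArea(q)>600 and cv2.pointPolygonTest(q,r,False)>0:
            w=np.array([onz(k,p[0],.006)[:2] for p in q],np.float32)*1000
            rr=cv2.minAreaRect(w);print(nm,rr)
```

```text
top [297 173   4   4  13] [298.2 174.5] [0.643  0.0348 0.209 ]
top [260 196   4   5  16] [261.7 198.1] [0.578  0.1363 0.209 ]
scene [309 309   4   3  11] [310.6 310.1] [0.6446 0.036  0.209 ]
top ((521.6613159179688, -350.9434814453125), (132.9033966064453, 162.3946075439453), 17.05600929260254)
scene ((521.96435546875, -350.019287109375), (131.65406799316406, 161.92942810058594), 17.076751708984375)
```

View pics/crop1.png

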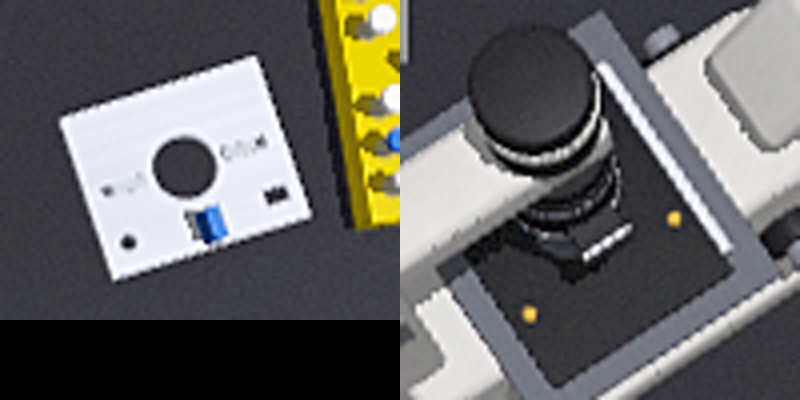

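The left crop shows A: blue grip on the robot side, round hole on the left and slot on the right, as described. The right crop shows the brass pins at top (261.7,198.1) and (298.2,174.5). They are 120.5 mm apart, so the microscope yaw is about 0.57 rad. Next I move over the grip.

>>> {"fn": "jog_arm", "kwargs": {
  "motion": [
    [0.5,-0.2,0,0.2,1],
    [0.95,-0.36,0,0.24,1],
    [0.95,-0.36,0,0,1],
    [0.95,-0.36,0,0,1],
    [0.95,-0.36,0,0,1],
    [0.95,-0.36,0,0,1],
    [0.95,-0.36,0,0,1],
    [0.95,-0.36,0,0,1],
    [0.95,-0.36,0,0,1],
    [0.95,-0.36,0,0,1],
    [0.95,-0.36,0,0,1],
    [0.5,-0.3,0,0,1]
  ]
}}

```text
clock: 1.35
position: [0.4705, -0.3779, 0.231]
tool_rot: [-3.141, -0.001, 0.3]
force: [-0.9, -0.3, 0.2]
grip_width: 0.0851
finger_force: 0.0
```

>>> {"fn": "jog_arm", "kwargs": {
  "motion": [
    [0,0,0,0,1],
    [0,0,0,0,1],
    [0,0,0,0,1]
  ]
}}

```text
clock: 1.65
position: [0.4677, -0.3807, 0.2312]
tool_rot: [3.142, 0.001, 0.296]
force: [-0.5, -0.5, 0.5]
grip_width: 0.0855
finger_force: 0.0
```

```bash
cat >> h.py <<'E'
def gripw(c,im,z=.048,roi=None):
    h=cv2.cvtColor(im,cv2.COLOR_BGR2HSV);m=cv2.inRange(h,(100,110,50),(130,255,255))
    n,l,s,ce=cv2.connectedComponentsWithStats(m)
    return [(s[j][:5].tolist(),onz(c,ce[j],z).round(4).tolist()) for j in range(1,n) if s[j,4]>150]
def toolrel(p,st):
    M=R.from_euler('xyz',st["tool_rot"]).as_matrix(); return M.T@(np.array(p)-st["position"])
E
python3 - <<'E'
from h import *
st=bot.observe();im,c=shot("wrist","w1.png")
print(st["position"],st["tool_rot"],st["qpos"].round(3));print(gripw(c,im))
h=cv2.cvtColor(im,cv2.COLOR_BGR2HSV);m=cv2.inRange(h,(0,0,140),(180,60,255))
for q in cv2.findContours(m,cv2.RETR_EXTERNAL,cv2.CHAIN_APPROX_NONE)[0]:
    if cv2.contourArea(q)>8000:
        w=np.array([onz(c,p[0],.006)[:2] for p in q],np.float32)*1000;print(cv2.minAreaRect(w))
E
```

```text
[ 0.46772157 -0.38065214  0.2312292 ] [3.14150771e+00 5.43460660e-04 2.96345607e-01] [ 0.647  0.487 -0.089  1.658  0.05   0.999 -0.733]
[([527, 0, 42, 26, 828], [0.6606, -0.4977, 0.048]), ([582, 107, 43, 31, 1076], [0.6034, -0.5756, 0.048]), ([527, 145, 38, 29, 858], [0.5647, -0.5449, 0.048]), ([474, 179, 35, 29, 740], [0.526, -0.5146, 0.048]), ([291, 180, 15, 37, 507], [0.4753, -0.3641, 0.048]), ([491, 332, 117, 90, 4221], [0.3927, -0.6403, 0.048]), ([417, 372, 36, 78, 1444], [0.3157, -0.5487, 0.048]), ([526, 464, 35, 16, 368], [0.2747, -0.6838, 0.048])]
((525.9883422851562, -366.35546875), (129.21505737304688, 125.94645690917969), 17.012086868286133)
```

View pics/w1.png

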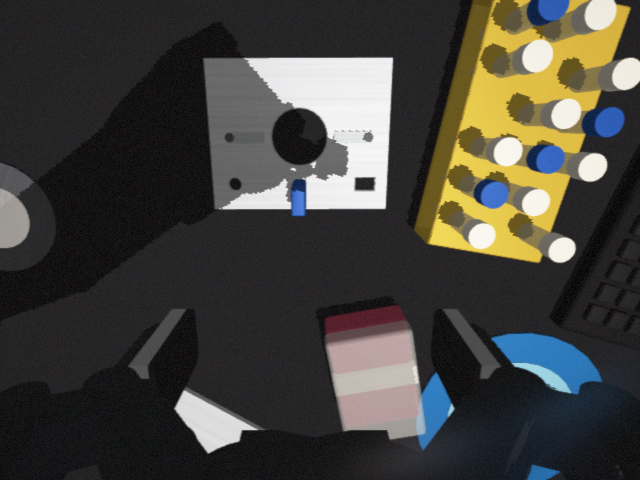

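The wrist view shows the plate with the blue grip at (298,198) and the rack clear to its right. I go down and grasp.

>>> {"fn": "jog_arm", "kwargs": {
  "motion": [
    [0.18,-0.22,0.5,0,1],
    [0.18,-0.23,1,0,1],
    [0,0,1,0,1],
    [0,0,1,0,1],
    [0,0,1,0,1],
    [0,0,1,0,1],
    [0,0,0.8,0,1],
    [0,0,0.5,0,1],
    [0,0,0.3,0,1],
    [0,0,0,0,1],
    [0,0,0,0,1]
  ]
}}

```text
clock: 2.8
position: [0.4752, -0.3642, 0.0192]
tool_rot: [3.141, -0.001, 0.297]
force: [0.7, 0.6, 0.7]
grip_width: 0.0852
finger_force: 0.0
```

>>> {"fn": "jog_arm", "kwargs": {
  "motion": [
    [0,0,0,0,0],
    [0,0,0,0,0],
    [0,0,0,0,0],
    [0,0,0,0,0],
    [0,0,0,0,0],
    [0,0,0,0,0],
    [0,0,0,0,0],
    [0,0,0,0,0]
  ],
  "newtons": 50
}}

```text
clock: 3.6
position: [0.475, -0.3639, 0.0185]
tool_rot: [3.141, -0.0, 0.297]
force: [-0.3, 0.9, 5.7]
grip_width: 0.0114
finger_force: 49.5
```

>>> {"fn": "jog_arm", "kwargs": {
  "motion": [
    [0,0,-0.5,0,0],
    [0,0,-0.8,0,0],
    [0.1,-0.5,-0.7,0,0],
    [0.1,-0.6,0,-0.3,0],
    [0.15,-0.6,0,-0.3,0],
    [0.15,-0.6,0,-0.3,0],
    [0.1,-0.6,0,-0.3,0],
    [0.1,-0.6,0,-0.3,0],
    [0.1,-0.6,0,-0.3,0],
    [0,-0.4,0,-0.4,0],
    [0,0,0,-0.6,0],
    [0,0,0,-0.6,0]
  ]
}}

```text
clock: 4.8
position: [0.45, -0.2293, 0.0789]
tool_rot: [3.141, 0.0, 0.573]
force: [-0.3, -0.3, -2.8]
grip_width: 0.0115
finger_force: 49.1
```

>>> {"fn": "jog_arm", "kwargs": {
  "motion": [
    [0,0,0.2,-0.3,0],
    [0,0,0.6,0,0],
    [0,0,0.5,0,0],
    [0,0,0.3,0,0],
    [0,0,0.15,0,0],
    [0,0,0,0,0],
    [0,0,0,0,0]
  ]
}}

```text
clock: 5.5
position: [0.4503, -0.2295, 0.0262]
tool_rot: [3.141, -0.0, 0.594]
force: [-0.0, -0.8, -3.2]
grip_width: 0.0118
finger_force: 49.1
```

>>> {"fn": "jog_arm", "kwargs": {
  "motion": [
    [0,0,0,0.3,0],
    [0,0,0.1,0,0],
    [0,0,0.08,0,0],
    [0,0,0.06,0,0],
    [0,0,0.03,0,0],
    [0,0,0,0,0]
  ]
}}

```text
clock: 6.1
position: [0.4501, -0.2294, 0.0185]
tool_rot: [3.141, 0.0, 0.57]
force: [-6.7, 3.4, 23.1]
grip_width: 0.0111
finger_force: 53.0
```

>>> {"fn": "jog_arm", "kwargs": {
  "motion": [
    [0,0,0,0,1],
    [0,0,0,0,1],
    [0,0,0,0,1],
    [0,0,0,0,1],
    [0,0,0,0,1],
    [0,0,-0.5,0,1],
    [0,0,-1,0,1],
    [0,0,-1,0,1],
    [0,0,-1,0,1],
    [0,0,-1,0,1],
    [0,0,-1,0,1],
    [0,0,-1,0,1]
  ]
}}

```text
clock: 7.3
position: [0.4499, -0.2293, 0.214]
tool_rot: [3.142, -0.0, 0.57]
force: [-0.7, 1.1, 0.0]
grip_width: 0.0856
finger_force: 0.0
```

>>> {"fn": "jog_arm", "kwargs": {
  "motion": [
    [0,0,-1,0,1],
    [0,0,-1,0,1],
    [0,0,-1,0,1],
    [0,0,-1,0,1],
    [0,0,-1,0,1],
    [0,0,-1,0,1],
    [0,0,-1,0,1],
    [0,0,-1,0,1],
    [0,0,-1,0,1],
    [0,0,-1,0,1],
    [0,0,-1,0,1],
    [0,0,-1,0,1]
  ]
}}

```text
clock: 8.5
position: [0.4498, -0.2293, 0.574]
tool_rot: [3.142, 0.0, 0.57]
force: [-0.1, -0.6, -1.6]
grip_width: 0.0854
finger_force: 0.0
```

```bash
python3 -c "
from h import *
s=bot.observe();print(s['qpos'].round(3),s['position'],s['tool_rot'])"
```

```text
[ 0.498  0.167 -0.18   1.263  0.03   1.714 -0.677] [ 0.4498349  -0.22926545  0.57395911] [3.14152902e+00 1.20541876e-05 5.69507686e-01]
```

>>> {"fn": "jog_arm", "kwargs": {
  "motion": [
    [0.3,-0.5,0,0,1],
    [0.5,-0.95,0,0,1],
    [0.5,-0.95,0,0,1],
    [0.5,-0.95,0,0,1],
    [0.5,-0.95,0,0,1],
    [0.5,-0.95,0,0,1],
    [0.5,-0.95,0,0,1],
    [0.5,-0.95,0,0,1],
    [0.5,-0.95,0,0,1],
    [0.5,-0.95,0,0,1],
    [0.5,-0.95,0,0,1],
    [0.5,-0.95,0,0,1]
  ]
}}

```text
clock: 9.7
position: [0.4191, 0.1423, 0.5728]
tool_rot: [3.141, -0.0, 0.569]
force: [0.1, -0.1, -1.1]
grip_width: 0.0854
finger_force: 0.0
```

>>> {"fn": "jog_arm", "kwargs": {
  "motion": [
    [0.6,-0.95,0,0,1],
    [0.6,-0.95,0,0,1],
    [0.6,-0.95,0,0,1],
    [0.6,-0.8,-0.2,0,1],
    [0,0,-0.7,0,1],
    [0,0,-0.7,0,1],
    [0,0,-0.7,0,1],
    [0,0,-0.7,0,1],
    [0,0,-0.7,0,1],
    [0,0,-0.7,0,1],
    [0,0,-0.7,0,1],
    [0,0,0,0,1]
  ]
}}

```text
clock: 10.9
position: [0.4268, 0.274, 0.645]
tool_rot: [3.135, 0.026, 0.568]
force: [-0.8, 1.4, -0.2]
grip_width: 0.0856
finger_force: 0.0
```

```bash
python3 -c "
from h import *
s=bot.observe();print(s['qpos'].round(3),s['position'],s['tool_rot'],s['qd'].round(3))"
```

```text
[-0.708  0.217  0.026  1.028 -0.003  1.924 -1.686] [0.4268284  0.27396039 0.64498636] [3.13524957 0.02648808 0.56761216] [ 0.113 -0.003 -0.224  0.001  0.041 -0.002 -0.044]
```

>>> {"fn": "jog_arm", "kwargs": {
  "motion": [
    [0,0,-1,0,1],
    [0,0,-1,0,1],
    [0,0,-1,0,1],
    [0,0,-1,0,1],
    [0,0,-1,0,1],
    [0,0,0,0,1]
  ]
}}

```text
clock: 11.5
position: [0.4185, 0.2682, 0.6846]
tool_rot: [3.137, -0.048, 0.569]
force: [-0.1, 0.5, 0.4]
grip_width: 0.0855
finger_force: 0.0
```

```bash
python3 -c "
from h import *
s=bot.observe();print(s['qpos'].round(3),s['position'],s['tool_rot'],s['qd'].round(3))"
```

```text
[-1.125  0.191  0.599  1.    -0.112  1.933 -1.581] [0.41854511 0.26815817 0.68462955] [ 3.13701949 -0.04830289  0.5685252 ] [ 0.03   0.025 -0.029  0.025 -0.006 -0.005  0.004]
```

>>> {"fn": "jog_arm", "kwargs": {
  "motion": [
    [0,0,-1,0,1],
    [0,0,-1,0,1],
    [0,0,-1,0,1],
    [0,0,-1,0,1],
    [0,0,-1,0,1],
    [0,0,-1,0,1],
    [0,0,-1,0,1],
    [0,0,-1,0,1],
    [0,0,-1,0,1],
    [0,0,0,0,1]
  ]
}}

```text
clock: 12.5
position: [0.3801, 0.246, 0.7711]
tool_rot: [3.137, -0.24, 0.572]
force: [0.6, 1.0, 0.6]
grip_width: 0.0854
finger_force: 0.0
```

```bash
python3 -c "
from h import *
s=bot.observe();print(s['qpos'].round(3),s['position'],s['tool_rot'],s['qd'].round(3))"
```

```text
[-1.927  0.072  1.383  0.954 -0.076  1.932 -1.588] [0.38006179 0.24599625 0.77113145] [ 3.13745103 -0.24048073  0.57221927] [ 0.126  0.013 -0.123  0.018 -0.018 -0.002  0.007]
```

>>> {"fn": "jog_arm", "kwargs": {
  "motion": [
    [0.3,0,-1,0,1],
    [0.3,0,-1,0,1],
    [0.3,0,-1,0,1],
    [0.3,0,-1,0,1],
    [0.35,0,-1,0,1],
    [0.35,0,-1,0,1],
    [0.35,0,-1,0,1],
    [0.35,0,-1,0,1],
    [0,0,0,0,1]
  ]
}}

```text
clock: 13.4
position: [0.3866, 0.2471, 0.8569]
tool_rot: [3.139, -0.44, 0.571]
force: [-0.6, -0.6, -0.5]
grip_width: 0.0854
finger_force: 0.0
```

```bash
python3 -c "
from h import *
s=bot.observe();print(s['qpos'].round(3),s['position'],s['tool_rot'],s['qd'].round(3))"
```

```text
[-1.933  0.072  1.42   0.756 -0.093  1.933 -1.582] [0.38662668 0.24709411 0.85685472] [ 3.13888075 -0.43974735  0.5706717 ] [-0.009  0.004  0.007  0.044  0.004 -0.     0.   ]
```

>>> {"fn": "jog_arm", "kwargs": {
  "motion": [
    [0.45,0,-1,0,1],
    [0.45,0,-1,0,1],
    [0.45,0,-1,0,1],
    [0.45,0,-1,0,1],
    [0.5,0,-1,0,1],
    [0.5,0,-1,0,1],
    [0.5,0,-1,0,1],
    [0.5,0,-1,0,1],
    [0.6,0,-1,0,1],
    [0.6,0,-1,0,1],
    [0.6,0,-1,0,1],
    [0,0,0,0,1]
  ]
}}

```text
clock: 14.6
position: [0.37, 0.2346, 0.98]
tool_rot: [-3.141, -0.729, 0.571]
force: [1.1, -0.3, -0.1]
grip_width: 0.085
finger_force: 0.0
```

```bash
python3 -c "
from h import *
s=bot.observe();print(s['qpos'].round(3),s['position'],s['tool_rot'],s['qd'].round(3))"
```

```text
[-1.901  0.065  1.422  0.466 -0.117  1.933 -1.587] [0.37004503 0.23457874 0.97997552] [-3.14082712 -0.72916594  0.57097924] [-0.004  0.005 -0.002  0.049 -0.     0.     0.003]
```

>>> {"fn": "jog_arm", "kwargs": {
  "motion": [
    [-0.33,0,0.37,0,1],
    [-0.67,0,0.75,0,1],
    [-0.67,0,0.75,0,1],
    [-0.67,0,0.75,0,1],
    [-0.67,0,0.75,0,1],
    [-0.67,0,0.75,0,1],
    [-0.67,0,0.75,0,1],
    [-0.67,0,0.75,0,1],
    [-0.67,0,0.75,0,1],
    [-0.67,0,0.75,0,1]
  ]
}}

```text
clock: 15.6
position: [0.4024, 0.249, 0.7976]
tool_rot: [-3.112, -0.627, 0.547]
force: [1.0, -0.1, -0.3]
grip_width: 0.0856
finger_force: 0.0
```

```bash
python3 -c "
from h import *
s=bot.observe();print(s['qpos'].round(3),s['position'],s['tool_rot'],s['qd'].round(3))"
```

```text
[-1.745 -0.298  0.567  1.202  0.473  1.613 -2.005] [0.40240756 0.24904638 0.79761425] [-3.11202548 -0.62667317  0.54707131] [ 1.006 -0.256 -0.762  1.149 -0.19  -0.748 -0.224]
```

>>> {"fn": "jog_arm", "kwargs": {
  "motion": [
    [0,0,0,0,1],
    [0,0,0,0,1],
    [0,0,0,0,1]
  ]
}}

```text
clock: 15.9
position: [0.4037, 0.2495, 0.8004]
tool_rot: [-3.112, -0.627, 0.545]
force: [0.4, 0.1, -0.7]
grip_width: 0.0854
finger_force: 0.0
```

```bash
python3 -c "
from h import *
s=bot.observe();print(s['qpos'].round(3),s['position'],s['tool_rot'],s['qd'].round(3))"
```

```text
[-1.749 -0.293  0.575  1.191  0.472  1.617 -2.002] [0.40365302 0.24946006 0.80037538] [-3.11176567 -0.62718459  0.5445328 ] [-0.008  0.006 -0.003  0.005 -0.003 -0.005 -0.003]
```

>>> {"fn": "jog_arm", "kwargs": {
  "motion": [
    [0.8,0,0.58,0,1],
    [0.8,0,0.58,0,1],
    [0.8,0,0.58,0,1],
    [0.8,0,0.58,0,1],
    [0,0,0,-0.5,1],
    [0,0,0,0,1]
  ]
}}

```text
clock: 16.5
position: [0.4855, 0.3033, 0.7932]
tool_rot: [-3.14, -0.607, 0.595]
force: [-0.8, -0.5, 0.3]
grip_width: 0.0855
finger_force: 0.0
```

```bash
cat >> h.py <<'E'
def tell():
    s=bot.observe();M=R.from_euler('xyz',s['tool_rot']).as_matrix();z=M[:,2];y=M[:,1]
    print(round(s['clock'],2),'q',s['qpos'].round(3),'p',s['position'].round(4),'rot',s['tool_rot'].round(3))
    print('lean',np.arccos(-z[2]).round(3),'head',np.arctan2(z[1],z[0]).round(3),'pinchyaw',np.arctan2(y[0],-y[1]).round(3),'pinchtilt',y[2].round(4),'qdmax',abs(s['qd']).max().round(3),'F',s['force'].round(1))
    return s,M
E
python3 -c "
from h import *
tell()"
```

```text
16.5 q [-1.843 -0.     1.184  1.042  0.035  1.494 -1.625] p [0.4855 0.3033 0.7932] rot [-3.14  -0.607  0.595]
lean 0.607 head 0.598 pinchyaw 0.596 pinchtilt -0.0011 qdmax 0.06 F [-0.8 -0.5  0.3]
```

>>> {"fn": "jog_arm", "kwargs": {
  "motion": [
    [-0.3,0.42,-0.78,0,1],
    [-0.3,0.42,-0.78,0,1],
    [-0.3,0.42,-0.78,0,1],
    [-0.3,0.42,-0.78,0,1],
    [-0.3,0.42,-0.78,0,1],
    [0.57,0,-0.82,0,1],
    [0.57,0,-0.82,0,1],
    [0.57,0,-0.82,0,1],
    [0,0,0,0,1],
    [0,0,0,0,1]
  ]
}}

```text
clock: 17.5
position: [0.4402, 0.1903, 0.902]
tool_rot: [-3.126, -0.604, 0.588]
force: [0.0, 0.6, -0.2]
grip_width: 0.0855
finger_force: 0.0
```

```bash
python3 -c "
from h import *
tell()"
```

```text
17.5 q [-2.139 -0.155  1.254  0.689  0.29   1.883 -1.643] p [0.4402 0.1903 0.902 ] rot [-3.126 -0.604  0.588]
lean 0.605 head 0.616 pinchyaw 0.597 pinchtilt -0.0132 qdmax 0.063 F [ 0.   0.6 -0.2]
```

>>> {"fn": "jog_arm", "kwargs": {
  "motion": [
    [0.6,0,-0.82,0,1],
    [0.6,0,-0.82,0,1],
    [0.6,0,-0.82,0,1],
    [0.6,0,-0.82,0,1],
    [0.6,0,-0.82,0,1],
    [0,0,0,0,1],
    [0,0,0,0,1]
  ]
}}

```text
clock: 18.2
position: [0.4181, 0.1802, 0.9591]
tool_rot: [-3.131, -0.697, 0.583]
force: [0.2, -1.2, -0.1]
grip_width: 0.0854
finger_force: 0.0
```

```bash
python3 -c "
from h import *
tell()"
```

```text
18.2 q [-2.206 -0.1    1.419  0.518  0.21   1.932 -1.589] p [0.4181 0.1802 0.9591] rot [-3.131 -0.697  0.583]
lean 0.697 head 0.599 pinchyaw 0.589 pinchtilt -0.0083 qdmax 0.031 F [ 0.2 -1.2 -0.1]
```

>>> {"fn": "jog_arm", "kwargs": {
  "motion": [
    [0.6,0.5,-0.78,0,1],
    [0.6,0.5,-0.78,0,1],
    [0.6,0.5,-0.78,0,1],
    [0.6,0.5,-0.78,0,1],
    [0,0,0,0,1],
    [0,0,0,0,1]
  ]
}}

```text
clock: 18.8
position: [0.4257, 0.1255, 0.993]
tool_rot: [-3.139, -0.786, 0.583]
force: [-0.9, 0.2, 0.2]
grip_width: 0.0855
finger_force: 0.0
```

```bash
python3 -c "
from h import *
tell()"
```

```text
18.8 q [-2.089 -0.117  1.422  0.431  0.149  1.932 -1.496] p [0.4257 0.1255 0.993 ] rot [-3.139 -0.786  0.583]
lean 0.786 head 0.586 pinchyaw 0.585 pinchtilt -0.0016 qdmax 0.014 F [-0.9  0.2  0.2]
```

>>> {"fn": "jog_arm", "kwargs": {
  "motion": [
    [-0.18,0.5,0.13,0,1],
    [-0.36,0.95,0.26,0,1],
    [-0.36,0.95,0.26,0,1],
    [-0.36,0.95,0.26,0,1],
    [-0.36,0.95,0.26,0,1],
    [-0.36,0.95,0.26,0,1],
    [-0.36,0.95,0.26,0,1],
    [-0.36,0.95,0.26,0,1],
    [-0.36,0.95,0.26,0,1],
    [-0.36,0.95,0.26,0,1],
    [-0.36,0.95,0.26,0,1],
    [0,0,0,0,1]
  ]
}}

```text
clock: 20.0
position: [0.5463, -0.1139, 0.8456]
tool_rot: [3.123, -0.797, 0.583]
force: [1.0, 0.4, 0.4]
grip_width: 0.0855
finger_force: 0.0
```

```bash
python3 -c "
from h import *
tell()"
```

```text
20.0 q [-1.533 -0.304  1.422  0.912 -0.083  1.569 -1.032] p [ 0.5463 -0.1139  0.8456] rot [ 3.123 -0.797  0.583]
lean 0.797 head 0.557 pinchyaw 0.57 pinchtilt 0.0128 qdmax 0.08 F [1.  0.4 0.4]
```

>>> {"fn": "jog_arm", "kwargs": {
  "motion": [
    [-0.2,0.2,0.8,0,1],
    [-0.4,0.5,0.9,0,1],
    [-0.78,0.54,0.87,0,1],
    [-0.78,0.54,0.87,0,1],
    [-0.78,0.54,0.87,0,1],
    [-0.78,0.54,0.87,0,1],
    [-0.78,0.54,0.87,0,1],
    [0,0,0,0,1]
  ]
}}

```text
clock: 20.8
position: [0.5887, -0.1517, 0.6193]
tool_rot: [3.082, -0.811, 0.584]
force: [-0.6, -0.4, 0.5]
grip_width: 0.0855
finger_force: 0.0
```

```bash
python3 -c "
from h import *
tell()"
```

```text
20.8 q [-1.263 -0.304  1.422  1.542 -0.258  1.03  -0.698] p [ 0.5887 -0.1517  0.6193] rot [ 3.082 -0.811  0.584]
lean 0.812 head 0.502 pinchyaw 0.541 pinchtilt 0.0414 qdmax 0.146 F [-0.6 -0.4  0.5]
```

>>> {"fn": "jog_arm", "kwargs": {
  "motion": [
    [0.41,0.63,0.41,0,1],
    [0.41,0.63,0.41,0,1],
    [0.41,0.63,0.41,0,1],
    [0.41,0.63,0.41,0,1],
    [0.41,0.63,0.41,0,1],
    [0.41,0.63,0.41,0,1],
    [0.41,0.63,0.41,0,1],
    [0.41,0.63,0.41,0,1],
    [0,0,0,0,1]
  ]
}}

```text
clock: 21.7
position: [0.6449, -0.1347, 0.6496]
tool_rot: [2.952, -0.85, 0.595]
force: [0.4, 0.1, -0.1]
grip_width: 0.0857
finger_force: 0.0
```

```bash
python3 -c "
from h import *
tell()"
```

```text
21.7 q [-1.394 -0.304  1.422  1.499 -0.087  0.897 -0.889] p [ 0.6449 -0.1347  0.6496] rot [ 2.952 -0.85   0.595]
lean 0.866 head 0.344 pinchyaw 0.451 pinchtilt 0.1245 qdmax 0.029 F [ 0.4  0.1 -0.1]
```

```bash
cat > fk.py <<'E'
from h import *
import itertools
D="""1.16779836 0.52187435 -0.03630852 1.59985082 0.02119092 1.0211113 -0.1127734 0.20406 -0.59049 0.23087 -3.14073546 0.0000592 0.33279
0.647 0.487 -0.089 1.658 0.05 0.999 -0.733 0.46772 -0.38065 0.23123 3.14150771 0.000543 0.296346
0.498 0.167 -0.18 1.263 0.03 1.714 -0.677 0.44983 -0.229265 0.573959 3.141529 0.000012 0.5695
-0.708 0.217 0.026 1.028 -0.003 1.924 -1.686 0.42683 0.27396 0.644986 3.13525 0.026488 0.567612
-1.125 0.191 0.599 1.0 -0.112 1.933 -1.581 0.418545 0.268158 0.68463 3.13702 -0.0483 0.568525
-1.927 0.072 1.383 0.954 -0.076 1.932 -1.588 0.38006 0.245996 0.771131 3.13745 -0.24048 0.572219
-1.933 0.072 1.42 0.756 -0.093 1.933 -1.582 0.386627 0.247094 0.856855 3.13888 -0.439747 0.57067
-1.901 0.065 1.422 0.466 -0.117 1.933 -1.587 0.370045 0.234579 0.979976 -3.140827 -0.729166 0.570979
-1.749 -0.293 0.575 1.191 0.472 1.617 -2.002 0.403653 0.24946 0.800375 -3.111766 -0.627185 0.544533
-1.843 0 1.184 1.042 0.035 1.494 -1.625 0.4855 0.3033 0.7932 -3.14 -0.607 0.595
-2.206 -0.1 1.419 0.518 0.21 1.932 -1.589 0.4181 0.1802 0.9591 -3.131 -0.697 0.583
-1.533 -0.304 1.422 0.912 -0.083 1.569 -1.032 0.5463 -0.1139 0.8456 3.123 -0.797 0.583
-1.394 -0.304 1.422 1.499 -0.087 0.897 -0.889 0.6449 -0.1347 0.6496 2.952 -0.85 0.595"""
D=np.array([[float(v) for v in r.split()] for r in D.split("\n")])
def rots(q,s):
    Rs=[np.eye(3)];M=np.eye(3)
    for i,a in enumerate("zyzyzyz"):
        M=M@R.from_euler(a,s[i]*q[i]).as_matrix();Rs.append(M)
    return Rs
best=None
for sz in itertools.product((1,-1),repeat=4):
    s=[sz[0],1,sz[1],1,sz[2],1,sz[3]]
    Ms=[rots(r[:7],s)[7].T@R.from_euler('xyz',r[10:]).as_matrix() for r in D]
    C=R.from_matrix(Ms).mean(); e=max((C.inv()*R.from_matrix(m)).magnitude() for m in Ms)
    if best is None or e<best[0]: best=(e,s,C.as_matrix())
S,C=best[1],best[2]
A=np.vstack([np.hstack(rots(r[:7],S)) for r in D]);b=D[:,7:10].ravel()
OFF=np.linalg.lstsq(A,b,rcond=1e-4)[0]; res=abs(A@OFF-b).max()
def fk(q):
    Rs=rots(q,S);return np.hstack(Rs)@OFF,Rs[7]@C
if __name__=="__main__":
    print(best[0],S,C.round(3));print(OFF.reshape(8,3).round(4),res)
E
python3 fk.py
```

```text
0.0013874893642295198 [-1, 1, -1, 1, -1, 1, -1] [[-0. -1. -0.]
 [ 1. -0.  0.]
 [-0. -0.  1.]]
[[-3.000e-04  8.000e-04  1.600e-01]
 [ 2.000e-04 -1.070e-02  1.600e-01]
 [-1.000e-04 -1.070e-02  2.651e-01]
 [-1.000e-04 -1.860e-02  2.651e-01]
 [ 6.000e-04 -1.860e-02  2.104e-01]
 [-9.000e-04 -4.000e-04  2.104e-01]
 [ 6.000e-04 -4.000e-04  1.641e-01]
 [-9.000e-04  3.000e-04  1.641e-01]] 0.00036504970463946407
```

```bash
cat > sim.py <<'E'
from fk import fk,D
from h import *
lo=np.array([-2.91,-.3,-1.5,.17,-1.26,.16,-2.52]);hi=np.array([2.91,2.13,1.42,2.43,4.41,1.93,2.52])
vm=.7*.1*np.array([1.89,1.89,2.39,2.39,3.01,3.01,3.01])
def jac(q):
    p,M=fk(q);J=np.zeros((6,7))
    for i in range(7):
        d=q.copy();d[i]+=1e-5;p2,M2=fk(d)
        J[:3,i]=(p2-p)/1e-5;J[3:,i]=R.from_matrix(M2@M.T).as_rotvec()/1e-5
    return p,M,J
def solve(q,p,M,lam=.05,n=20,w=1.,mode=0):
    q=q.copy();W=np.diag([1,1,1,w,w,w])
    for _ in range(n):
        p0,M0,J=jac(q);e=W@np.r_[p-p0,R.from_matrix(M@M0.T).as_rotvec()];J=W@J
        if np.linalg.norm(e)<1e-5: break
        if mode:
            free=np.ones(7,bool)
            for _ in range(4):
                dq=np.zeros(7);Jf=J[:,free];dq[free]=Jf.T@np.linalg.solve(Jf@Jf.T+lam**2*np.eye(6),e)
                bad=free&(((q+dq)>hi+1e-9)&(q>hi-1e-3)|((q+dq)<lo-1e-9)&(q<lo+1e-3))
                if not bad.any(): break
                free&=~bad
        else: dq=J.T@np.linalg.solve(J@J.T+lam**2*np.eye(6),e)
        q=np.clip(q+dq,lo,hi)
    return q
def row(q,r,**k):
    p,M=fk(q);p2=p+M@(np.array(r[:3])*.03);M2=M@R.from_rotvec([0,0,r[3]*.08]).as_matrix()
    d=solve(q,p2,M2,**k)-q
    s=min(1,1/max(abs(d/vm).max(),1e-9));return q+d*s
def run(q,rows,**k):
    q=np.array(q,float)
    for r in rows: q=row(q,r,**k)
    return q
def show(q):
    p,M=fk(q);z=M[:,2];y=M[:,1]
    return q.round(2).tolist(),p.round(3).tolist(),'lean %.3f head %.3f pyaw %.3f ptilt %.3f'%(np.arccos(-z[2]),np.arctan2(z[1],z[0]),np.arctan2(y[0],-y[1]),y[2])
E
cat > t.py <<'E'
from sim import *
seg=[(3,[[0,0,-1,0]]*5,4),(4,[[0,0,-1,0]]*9,5),(5,[[.3,0,-1,0]]*4+[[.35,0,-1,0]]*4,6),(7,[[-.33,0,.37,0]]+[[-.67,0,.75,0]]*9,8),(8,[[.8,0,.58,0]]*4+[[0,0,0,-.5]],9),
 ]
for k in [dict(lam=.05,n=1),dict(lam=.05,n=20),dict(lam=.05,n=20,w=.3),dict(lam=.1,n=8),dict(lam=.02,n=30,mode=1),dict(lam=.05,n=20,mode=1)]:
    print(k)
    for a,r,b in seg:
        q=run(D[a,:7],r,**k);print('  ',(q-D[b,:7]).round(2),(fk(q)[0]-D[b,7:10]).round(3))
E
python3 t.py
```

```text
{'lam': 0.05, 'n': 1}
   [ 0.41  0.14 -0.55 -0.5   0.1  -0.   -0.1 ] [0.084 0.069 0.117]
   [ 1.11  0.29 -0.79 -0.78 -0.29 -0.   -0.01] [0.12  0.073 0.168]
   [ 0.96  0.22 -0.36 -0.59 -0.54 -0.    0.05] [0.059 0.038 0.141]
   [-0.52  0.27  0.8  -0.29 -0.38 -0.02  0.35] [0.002 0.124 0.052]
   [-0.04 -0.08 -0.11  0.02  0.17 -0.03 -0.1 ] [ 0.003 -0.001  0.011]
{'lam': 0.05, 'n': 20}
   [ 0.37  0.21 -0.38 -0.65 -0.01 -0.   -0.07] [0.111 0.086 0.143]
   [ 1.28  0.38 -0.79 -0.78 -0.47 -0.   -0.08] [0.183 0.065 0.114]
   [ 1.06  0.27 -0.55 -0.54 -0.49 -0.   -0.03] [0.103 0.056 0.088]
   [-0.09 -0.01  0.02  0.    0.05 -0.02 -0.02] [-0.002  0.022  0.003]
   [ 0.03  0.01 -0.01 -0.01 -0.03 -0.    0.01] [ 0.003 -0.     0.002]
{'lam': 0.05, 'n': 20, 'w': 0.3}
   [ 0.37  0.18 -0.4  -0.61  0.   -0.   -0.07] [0.102 0.079 0.14 ]
   [ 1.19  0.31 -0.79 -0.78 -0.39 -0.   -0.05] [0.137 0.061 0.159]
   [ 1.06  0.26 -0.54 -0.57 -0.5  -0.   -0.02] [0.092 0.05  0.106]
   [ 0.03 -0.01 -0.08  0.09 -0.01  0.04 -0.04] [-0.036  0.004 -0.04 ]
   [ 0.05  0.01 -0.02 -0.01 -0.03 -0.    0.01] [ 0.003 -0.     0.003]
{'
[... 418 characters left out ...]
.   -0.    0.  ] [-0.003 -0.002 -0.02 ]
   [ 0.15  0.01 -0.15  0.09 -0.01 -0.    0.  ] [-0.001 -0.003 -0.042]
   [ 0.1   0.03 -0.09  0.07 -0.04 -0.    0.03] [-0.005  0.021 -0.039]
   [ 0.22 -0.01 -0.15  0.06 -0.06 -0.08  0.02] [-0.01  -0.008 -0.003]
   [ 0.01  0.    0.   -0.   -0.01  0.    0.01] [ 0.001 -0.001  0.001]
{'lam': 0.05, 'n': 20, 'mode': 1}
   [ 0.    0.   -0.    0.04  0.   -0.    0.  ] [-0.004 -0.002 -0.018]
   [ 0.19  0.01 -0.2   0.08 -0.   -0.   -0.  ] [-0.    -0.003 -0.042]
   [-0.01  0.   -0.    0.11  0.   -0.    0.  ] [-0.002  0.001 -0.047]
   [-0.02 -0.01  0.01  0.01  0.03 -0.03 -0.01] [0.008 0.004 0.004]
   [ 0.03  0.01 -0.01 -0.01 -0.03 -0.    0.01] [ 0.003 -0.     0.002]
```

```bash
cat > v.py <<'E'
from plan import *
def rest(q):
    for n,w in(("grasp",[.461,-.222,.0206]),("lift",[.461,-.222,.33]),("pre",[.50,.012,.33]),("pre2",[.50,.012,.26]),("seat",[.616,.088,.226])):
        q=goto(q,w,nmax=60);print(n,show(q))
if __name__=="__main__":
    for x in ([[0.78,0.56,0.79],[0.16,-0.39,0.86],[0.2,0.04,0.64]],[[0.25,0.41,1.02],[0.23,-0.36,0.65],[0.33,-0.02,0.66]]):
        x=np.array(x).ravel();q1,q=roll(x);print(cost(x));rest(q)
    log=[];q=goto(Q0,x[:3],22,log=log);print(show(q));print(np.round(log,2).tolist())
E
python3 v.py
```

```text
0.011884051237889142
grasp ([1.37, 0.98, -0.76, 2.18, -1.26, 0.18, 1.16], [0.461, -0.222, 0.021], 'lean 0.787 head 0.572 pyaw 0.571 ptilt -0.001')
lift ([1.19, 0.25, -0.47, 2.05, -0.9, 0.87, 0.34], [0.461, -0.222, 0.33], 'lean 0.787 head 0.571 pyaw 0.571 ptilt -0.000')
pre ([0.9, 0.06, -0.74, 2.27, -1.2, 0.5, 0.17], [0.5, 0.012, 0.33], 'lean 0.788 head 0.571 pyaw 0.571 ptilt -0.000')
pre2 ([1.22, 0.35, -1.21, 2.34, -1.26, 0.16, 0.34], [0.5, 0.011, 0.261], 'lean 0.779 head 0.575 pyaw 0.572 ptilt -0.003')
seat ([0.44, 0.43, -0.6, 2.12, -1.26, 0.16, 0.19], [0.617, 0.087, 0.227], 'lean 0.727 head 0.643 pyaw 0.602 ptilt -0.037')
0.006262005741568972
grasp ([1.28, 0.91, -0.7, 2.18, -1.26, 0.17, 1.08], [0.461, -0.222, 0.021], 'lean 0.710 head 0.570 pyaw 0.569 ptilt -0.001')
lift ([1.04, 0.21, -0.34, 2.02, -0.83, 0.87, 0.25], [0.461, -0.222, 0.33], 'lean 0.710 head 0.569 pyaw 0.569 ptilt -0.000')
pre ([0.73, 0.04, -0.6, 2.23, -0.98, 0.5, -0.08], [0.5, 0.012, 0.33], 'lean 0.710 head 0.569 pyaw 0.569 ptilt -0.000')
pre2 ([0.77, 0.19, -0.71, 2.32, -1.26, 0.32, 0.27], [0.5, 0.012, 0.26], 'lean 0.710 head 0.569 pyaw 0.569 ptilt -0.000')
seat ([0.3, 0.39, -0.46, 2.12, -1.26, 0.16, 0.14], [0.617, 0.087, 0.228], 'lean 0.697 head 0.585 pyaw 0.576 ptilt -0.008')
([-0.79, 0.01, -0.73, 0.67, 0.84, 1.89, -2.06], [0.307, 0.332, 0.967], 'lean 0.866 head 0.345 pyaw 0.452 ptilt 0.124')
[[0.34, -0.8, -0.5], [0.34, -0.8, -0.5], [0.34, -0.8, -0.5], [0.34, -0.8, -0.5], [0.34, -0.8, -0.5], [0.34, -0.8, -0.5], [0.34, -0.8, -0.5], [0.34, -0.8, -0.5], [0.34, -0.8, -0.5], [0.34, -0.8, -0.5], [0.34, -0.8, -0.5], [0.34, -0.8, -0.5], [0.34, -0.8, -0.5], [0.34, -0.8, -0.5], [0.34, -0.8, -0.5], [0.34, -0.8, -0.5], [0.34, -0.8, -0.5], [0.34, -0.8, -0.5], [0.34, -0.8, -0.5], [0.34, -0.8, -0.5], [0.34, -0.8, -0.5], [0.34, -0.8, -0.5]]
```

```bash
cat > ik.py <<'E'
from fast import *
from scipy.optimize import least_squares
def pose(lean,head):
    z=np.array([np.sin(lean)*np.cos(head),np.sin(lean)*np.sin(head),-np.cos(lean)])
    y=np.array([np.sin(head),-np.cos(head),0]);return np.column_stack([np.cross(y,z),y,z])
g=np.random.default_rng(0);mid=(lo+hi)/2;hw=(hi-lo)/2
def best(p,lean,head=.57,flip=0,n=60):
    M=pose(lean,head)
    if flip: M=M@np.diag([-1,-1,1])
    out=[]
    for _ in range(n):
        def f(q):
            p0,M0=chain(q)[:2];return np.r_[100*(p-p0),30*rv(M@M0.T),30*(1-np.trace(M@M0.T)/3),.02*np.maximum(0,abs(q-mid)/hw-.8)*10]
        r=least_squares(f,lo+(hi-lo)*g.random(7),bounds=(lo,hi),max_nfev=80)
        if abs(r.fun[:7]).max()<.05: out.append((np.min(np.minimum(r.x-lo,hi-r.x)),r.x))
    out.sort(key=lambda a:-a[0]);return out
if __name__=="__main__":
    for nm,P,z in(("seat",[.6043,.0812],.239),("grasp",[.450,-.2294],.034)):
      for L in(.70,.76,.85):
        for fl in(0,1):
            zt=pose(L,.57)[:,2];o=best(np.r_[P,z]+.019*zt,L,flip=fl)
            print(nm,L,fl,len(o),[(round(a,2),b.round(2).tolist()) for a,b in o[:8:3]])
E
OMP_NUM_THREADS=4 python3 ik.py
```

```text
seat 0.7 0 6 [(np.float64(0.15), [0.83, 0.65, -1.23, 2.11, 1.37, 0.31, -2.35]), (np.float64(0.15), [0.83, 0.65, -1.23, 2.11, 1.37, 0.31, -2.35])]
seat 0.7 1 19 [(np.float64(0.16), [0.84, 0.66, -1.24, 2.11, 1.37, 0.32, 0.8]), (np.float64(0.16), [0.84, 0.66, -1.24, 2.11, 1.37, 0.32, 0.8]), (np.float64(0.16), [0.84, 0.66, -1.24, 2.11, 1.37, 0.32, 0.8])]
seat 0.76 0 19 [(np.float64(0.0), [0.93, 0.8, -1.4, 2.15, 1.63, 0.45, -2.52]), (np.float64(0.0), [0.06, 0.37, -0.14, 2.18, 4.41, 0.31, 0.72]), (np.float64(0.0), [0.93, 0.8, -1.4, 2.15, 1.63, 0.45, -2.52])]
seat 0.76 1 18 [(np.float64(0.15), [0.88, 0.69, -1.27, 2.15, 1.63, 0.31, 0.58]), (np.float64(0.15), [0.88, 0.69, -1.27, 2.15, 1.63, 0.31, 0.58]), (np.float64(0.15), [0.88, 0.69, -1.27, 2.15, 1.63, 0.31, 0.58])]
seat 0.85 0 14 [(np.float64(0.19), [0.23, 0.4, -0.33, 2.23, 4.05, 0.35, 1.13]), (np.float64(0.15), [0.33, 0.42, -0.45, 2.22, 3.99, 0.31, 1.21]), (np.float64(0.15), [0.33, 0.42, -0.45, 2.22, 3.99, 0.31, 1.21])]
seat 0.85 1 34 [(np.float64(0.18), [-0.31, 0.42, 0.36, 2.25, 4.22, 0.61, -2.27]), (np.float64(0.17), [0.29, 0.41, -0.4, 
[... 665 characters left out ...]
float64(0.18), [1.62, 1.25, -1.19, 2.17, 1.28, 0.34, -1.29])]
grasp 0.76 1 25 [(np.float64(0.19), [1.63, 1.26, -1.21, 2.16, 1.29, 0.35, 1.85]), (np.float64(0.18), [1.62, 1.25, -1.19, 2.16, 1.27, 0.34, 1.86]), (np.float64(0.18), [1.62, 1.25, -1.19, 2.16, 1.27, 0.34, 1.86])]
grasp 0.85 0 31 [(np.float64(0.17), [1.69, 1.34, -1.23, 2.16, 1.25, 0.33, -1.18]), (np.float64(0.17), [1.69, 1.34, -1.23, 2.16, 1.25, 0.33, -1.18]), (np.float64(0.17), [1.69, 1.34, -1.23, 2.16, 1.25, 0.33, -1.18])]
grasp 0.85 1 28 [(np.float64(0.17), [1.69, 1.34, -1.23, 2.16, 1.24, 0.33, 1.97]), (np.float64(0.17), [1.69, 1.34, -1.23, 2.16, 1.24, 0.33, 1.97]), (np.float64(0.17), [1.69, 1.34, -1.23, 2.16, 1.24, 0.33, 1.97])]
```

```bash
cat > plan2.py <<'E'
from fast import *
import sys,time,os
from multiprocessing import Pool
from workcell import bot
Q0=np.array(bot.observe()["qpos"])
REST=[[.45,-.27,.4],[.39,-.27,.12],[.461,-.222,.0206],[.461,-.222,.32],[.50,.012,.32],[.52,.025,.245],[.616,.088,.226]]
def roll(x,log=None):
    q=Q0.copy();qs=[]
    for w in x.reshape(-1,3): q=goto(q,w,nmax=22,log=log)
    qs.append(q)
    for w in REST: q=goto(q,w,log=log,v=.05 if log is None else .03);qs.append(q)
    return qs
def cost(x):
    W=x.reshape(-1,3);q=Q0.copy();c=10*np.maximum(0,.6-W[:,2]).sum()
    for w in W: q=goto(q,w,nmax=22)
    o=ori(q)
    c0=10*max(0,.705-o[0])+5*max(0,o[0]-.78)+5*abs(o[1]-.568)+5*abs(o[2]-.568)
    if c0>1.5: return c+c0+5
    for w in REST:
        q=goto(q,w,v=.05);o=ori(q);pe=np.linalg.norm(chain(q)[0]-w)
        c+=10*max(0,.705-o[0])+5*max(0,o[0]-.78)+10*abs(o[1]-.568)+10*abs(o[2]-.568)+10*pe
        c+=.5*np.maximum(0,.08-np.minimum(q-lo,hi-q)).sum()
    return c
SEED=[[[0.25,0.41,1.02],[0.23,-0.36,0.65],[0.33,-0.02,0.66]],[[0.78,0.56,0.79],[0.16,-0.39,0.86],[0.2,0.04,0.64]]]
def one(a):
    seed,T=a;g=np.random.default_rng(seed);n=3
    l=np.array([.2,-.5,.6]);h=np.array([.8,.5,1.15]);t=time.time();sg=.1
    if seed<len(SEED): x=np.array(SEED[seed]).ravel();best=(cost(x),x)
    else:
        best=(9e9,None)
        while time.time()-t<T*.5:
            x=(l+(h-l)*g.random((n,3))).ravel();c=cost(x)
            if c<best[0]: best=(c,x)
    while time.time()-t<T:
        x=best[1]+g.normal(size=len(best[1]))*sg*(g.random(len(best[1]))<.5);c=cost(x)
        if c<best[0]: best=(c,x);sg=min(.15,sg*1.3)
        else: sg=max(.01,sg*.97)
    return best
if __name__=="__main__":
    with Pool(4) as P: r=sorted(P.map(one,[(i,240) for i in range(4)]),key=lambda a:a[0])
    for c,x in r:
        qs=roll(x);print(round(c,3),x.reshape(-1,3).round(2).tolist())
        for i in(0,3,4,7): print('  ',show(qs[i]))
    np.save("best.npy",r[0][1])
E
OMP_NUM_THREADS=1 python3 plan2.py
```

```text
0.57 [[0.26, 0.37, 1.01], [0.2, -0.4, 0.64], [0.28, -0.01, 0.63]]
   ([1.03, -0.3, -0.23, 1.68, -0.76, 1.58, -0.27], [0.34, -0.086, 0.654], 'lean 0.706 head 0.569 pyaw 0.568 ptilt -0.001')
   ([1.28, 0.91, -0.7, 2.18, -1.26, 0.17, 1.08], [0.461, -0.222, 0.021], 'lean 0.705 head 0.569 pyaw 0.568 ptilt -0.001')
   ([1.02, 0.23, -0.33, 2.04, -0.84, 0.85, 0.26], [0.461, -0.222, 0.32], 'lean 0.705 head 0.568 pyaw 0.568 ptilt -0.000')
   ([0.3, 0.39, -0.46, 2.12, -1.26, 0.16, 0.13], [0.617, 0.087, 0.228], 'lean 0.697 head 0.585 pyaw 0.572 ptilt -0.011')
0.806 [[0.24, -0.06, 0.72], [0.23, 0.43, 0.61], [0.33, -0.49, 0.97]]
   ([1.13, 0.14, -0.38, 0.79, -0.68, 1.93, -0.59], [0.401, -0.223, 0.85], 'lean 0.707 head 0.567 pyaw 0.571 ptilt 0.003')
   ([1.29, 0.91, -0.71, 2.18, -1.24, 0.16, 1.07], [0.461, -0.222, 0.021], 'lean 0.707 head 0.568 pyaw 0.571 ptilt 0.003')
   ([1.03, 0.23, -0.34, 2.04, -0.84, 0.85, 0.27], [0.461, -0.222, 0.32], 'lean 0.707 head 0.567 pyaw 0.571 ptilt 0.004')
   ([0.3, 0.39, -0.46, 2.12, -1.26, 0.16, 0.14], [0.617, 0.087, 0.227], 'lean 0.697 head 0.586 pyaw 0.576 ptilt 
[... 413 characters left out ...]
 pyaw 0.570 ptilt 0.002')
   ([0.3, 0.39, -0.46, 2.12, -1.26, 0.16, 0.13], [0.617, 0.087, 0.228], 'lean 0.697 head 0.584 pyaw 0.574 ptilt -0.009')
0.929 [[0.8, 0.73, 0.75], [-0.07, -0.36, 0.84], [0.27, 0.03, 0.72]]
   ([0.89, -0.3, -0.22, 1.39, -0.75, 1.7, -0.56], [0.344, -0.033, 0.775], 'lean 0.730 head 0.561 pyaw 0.565 ptilt 0.004')
   ([1.3, 0.93, -0.72, 2.18, -1.26, 0.17, 1.1], [0.461, -0.222, 0.021], 'lean 0.724 head 0.569 pyaw 0.569 ptilt -0.000')
   ([1.06, 0.23, -0.36, 2.04, -0.86, 0.85, 0.29], [0.461, -0.222, 0.32], 'lean 0.724 head 0.568 pyaw 0.569 ptilt 0.001')
   ([0.33, 0.39, -0.49, 2.12, -1.26, 0.16, 0.14], [0.617, 0.087, 0.228], 'lean 0.702 head 0.596 pyaw 0.577 ptilt -0.016')
```

```bash
cat > nxt.py <<'E'
from fast import *
import sys
from workcell import bot
q=np.array(bot.observe()["qpos"]);w=eval(sys.argv[1]);n=int(sys.argv[2]);v=float(sys.argv[3]) if len(sys.argv)>3 else .03
log=[];qq=goto(q,w,n,v,log);print(len(log),show(qq))
L=np.round(log,2);print(L[::3].tolist(),L[-1])
E
python3 nxt.py [.26,.37,1.01] 22
```

```text
22 ([-0.71, 0.0, -0.82, 0.64, 0.85, 1.92, -2.04], [0.298, 0.32, 0.974], 'lean 0.866 head 0.345 pyaw 0.452 ptilt 0.124')
[[0.34, -0.78, -0.52], [0.34, -0.78, -0.52], [0.34, -0.78, -0.52], [0.34, -0.78, -0.52], [0.34, -0.78, -0.52], [0.34, -0.78, -0.52], [0.34, -0.78, -0.52], [0.34, -0.78, -0.52]] [ 0.34 -0.78 -0.52]
```

>>> {"fn": "jog_arm", "kwargs": {
  "motion": [
    [0.34,-0.78,-0.52,0,1],
    [0.34,-0.78,-0.52,0,1],
    [0.34,-0.78,-0.52,0,1],
    [0.34,-0.78,-0.52,0,1],
    [0.34,-0.78,-0.52,0,1],
    [0.34,-0.78,-0.52,0,1],
    [0.34,-0.78,-0.52,0,1],
    [0.34,-0.78,-0.52,0,1],
    [0.34,-0.78,-0.52,0,1],
    [0.34,-0.78,-0.52,0,1],
    [0.34,-0.78,-0.52,0,1]
  ]
}}

```text
clock: 22.8
position: [0.4721, 0.0905, 0.8122]
tool_rot: [2.953, -0.85, 0.593]
force: [0.1, -0.8, -0.1]
grip_width: 0.0856
finger_force: 0.0
```

>>> {"fn": "jog_arm", "kwargs": {
  "motion": [
    [0.34,-0.78,-0.52,0,1],
    [0.34,-0.78,-0.52,0,1],
    [0.34,-0.78,-0.52,0,1],
    [0.34,-0.78,-0.52,0,1],
    [0.34,-0.78,-0.52,0,1],
    [0.34,-0.78,-0.52,0,1],
    [0.34,-0.78,-0.52,0,1],
    [0.34,-0.78,-0.52,0,1],
    [0.34,-0.78,-0.52,0,1],
    [0.34,-0.78,-0.52,0,1],
    [0,0,0,0,1]
  ]
}}

```text
clock: 23.9
position: [0.3143, 0.2993, 0.9608]
tool_rot: [2.955, -0.849, 0.597]
force: [0.2, 0.1, -0.1]
grip_width: 0.0853
finger_force: 0.0
```

```bash
python3 -c "
from h import *
tell()"; sed -i 's/^SEED=.*/SEED=[[[0.2,-0.4,0.64],[0.28,-0.01,0.63]]]*2/; s/n=3/n=2/; s/(i,240)/(i,100)/' plan2.py; OMP_NUM_THREADS=1 python3 plan2.py
```

```text
23.9 q [-0.543 -0.069 -0.732  0.746  0.633  1.799 -1.987] p [0.3143 0.2993 0.9608] rot [ 2.955 -0.849  0.597]
lean 0.865 head 0.351 pinchyaw 0.456 pinchtilt 0.1226 qdmax 0.163 F [ 0.2  0.1 -0.1]
0.558 [[0.18, -0.33, 0.68], [0.17, 0.1, 0.67]]
   ([1.16, -0.3, -0.17, 1.36, -0.82, 1.93, -0.36], [0.272, -0.075, 0.781], 'lean 0.706 head 0.568 pyaw 0.568 ptilt -0.000')
   ([1.28, 0.91, -0.7, 2.18, -1.26, 0.17, 1.08], [0.461, -0.222, 0.021], 'lean 0.705 head 0.569 pyaw 0.568 ptilt -0.001')
   ([1.02, 0.23, -0.33, 2.04, -0.84, 0.85, 0.26], [0.461, -0.222, 0.32], 'lean 0.705 head 0.568 pyaw 0.568 ptilt 0.000')
   ([0.3, 0.39, -0.46, 2.12, -1.26, 0.16, 0.13], [0.617, 0.087, 0.228], 'lean 0.697 head 0.584 pyaw 0.572 ptilt -0.010')
0.586 [[0.33, 0.08, 0.9], [0.32, -0.07, 0.68]]
   ([1.06, -0.3, -0.22, 1.62, -0.76, 1.65, -0.29], [0.33, -0.086, 0.681], 'lean 0.705 head 0.567 pyaw 0.568 ptilt 0.001')
   ([1.28, 0.91, -0.7, 2.18, -1.26, 0.16, 1.08], [0.461, -0.222, 0.021], 'lean 0.705 head 0.568 pyaw 0.568 ptilt 0.000')
   ([1.02, 0.22, -0.33, 2.04, -0.84, 0.85, 0.26], [0.461, -0.222, 0.32], 'lean 0
[... 536 characters left out ...]
.705 head 0.568 pyaw 0.567 ptilt -0.001')
   ([0.3, 0.39, -0.46, 2.12, -1.26, 0.16, 0.13], [0.617, 0.087, 0.228], 'lean 0.697 head 0.585 pyaw 0.572 ptilt -0.011')
0.717 [[0.23, -0.14, 0.62], [0.16, -0.02, 0.64]]
   ([1.42, -0.3, -0.11, 1.66, -0.75, 1.93, 0.09], [0.203, -0.141, 0.665], 'lean 0.705 head 0.569 pyaw 0.565 ptilt -0.003')
   ([1.28, 0.91, -0.71, 2.18, -1.23, 0.16, 1.05], [0.461, -0.222, 0.021], 'lean 0.705 head 0.569 pyaw 0.564 ptilt -0.004')
   ([1.03, 0.23, -0.34, 2.04, -0.84, 0.85, 0.25], [0.461, -0.222, 0.32], 'lean 0.705 head 0.568 pyaw 0.564 ptilt -0.003')
   ([0.3, 0.39, -0.46, 2.12, -1.26, 0.16, 0.13], [0.617, 0.087, 0.228], 'lean 0.697 head 0.584 pyaw 0.569 ptilt -0.013')
```

```bash
python3 nxt.py [.33,.08,.9] 22; sed -i 's/L\[::3\]/L/' nxt.py
```

```text
22 ([0.17, -0.3, -0.21, 1.02, -0.28, 1.66, -1.24], [0.336, 0.08, 0.906], 'lean 0.771 head 0.375 pyaw 0.479 ptilt 0.101')
[[-0.52, 0.85, -0.03], [-0.52, 0.85, -0.03], [-0.72, 0.7, -0.02], [-0.99, 0.11, -0.0], [-0.7, -0.31, 0.05], [-0.52, -0.23, 0.05], [-0.38, -0.17, 0.04], [-0.28, -0.12, 0.03]] [-0.28 -0.12  0.03]
```

>>> {"fn": "jog_arm", "kwargs": {
  "motion": [
    [-0.52,0.85,0,0,1],
    [-0.52,0.85,0,0,1],
    [-0.52,0.85,0,0,1],
    [-0.52,0.85,0,0,1],
    [-0.52,0.85,0,0,1],
    [-0.7,0.7,0,0,1],
    [-0.8,0.5,0,0,1],
    [-0.9,0.3,0,0,1],
    [-0.9,0.1,0,0,1],
    [0,0,0,0,1]
  ]
}}

```text
clock: 24.9
position: [0.3413, 0.0975, 0.9119]
tool_rot: [2.977, -0.786, 0.571]
force: [-0.2, -0.6, 0.8]
grip_width: 0.0856
finger_force: 0.0
```

```bash
python3 -c "
from h import *
tell()"; sed -i 's/^SEED=.*/SEED=[[[0.32,-0.07,0.68]],[[.17,.1,.67],[.32,-.07,.68]]]/; s/n=2/n=1+seed%2/; s/(i,100)/(i,90)/' plan2.py; OMP_NUM_THREADS=1 python3 plan2.py | head -10
```

```text
24.9 q [-0.029 -0.305 -0.207  1.03  -0.125  1.61  -1.378] p [0.3413 0.0975 0.9119] rot [ 2.977 -0.786  0.571]
lean 0.799 head 0.341 pinchyaw 0.454 pinchtilt 0.1155 qdmax 0.088 F [-0.2 -0.6  0.8]
0.801 [[0.47, 0.04, 0.67], [0.33, -0.06, 0.69]]
   ([1.0, -0.3, -0.22, 1.59, -0.75, 1.63, -0.36], [0.342, -0.073, 0.692], 'lean 0.707 head 0.568 pyaw 0.563 ptilt -0.005')
   ([1.28, 0.91, -0.7, 2.18, -1.26, 0.17, 1.07], [0.461, -0.222, 0.021], 'lean 0.705 head 0.570 pyaw 0.564 ptilt -0.005')
   ([1.02, 0.23, -0.33, 2.04, -0.84, 0.85, 0.26], [0.461, -0.222, 0.32], 'lean 0.705 head 0.568 pyaw 0.564 ptilt -0.004')
   ([0.3, 0.39, -0.46, 2.12, -1.26, 0.16, 0.13], [0.617, 0.087, 0.228], 'lean 0.697 head 0.585 pyaw 0.568 ptilt -0.014')
0.898 [[0.33, -0.13, 0.7], [0.38, -0.04, 0.65]]
   ([0.79, -0.3, -0.23, 1.7, -0.71, 1.42, -0.45], [0.387, -0.042, 0.651], 'lean 0.713 head 0.562 pyaw 0.562 ptilt -0.000')
   ([1.27, 0.91, -0.69, 2.18, -1.26, 0.17, 1.07], [0.461, -0.222, 0.021], 'lean 0.706 head 0.572 pyaw 0.567 ptilt -0.004')
   ([1.02, 0.23, -0.33, 2.04, -0.84, 0.86, 0.26], [0.461, -0.222, 0.32], 'lean 0.705 head 0.570 pyaw 0.567 ptilt -0.003')
   ([0.31, 0.39, -0.46, 2.12, -1.26, 0.16, 0.13], [0.617, 0.087, 0.228], 'lean 0.697 head 0.586 pyaw 0.571 ptilt -0.013')
```

Run:
```python
from fast import *
from workcell import bot
q=np.array(bot.observe()["qpos"])
for w in([.47,.04,.67],[.33,-.06,.69]):
    log=[];q=goto(q,w,22,.03,log);print(np.round(log,2).tolist(),show(q))
```

```text
[[-0.42, 0.28, 0.86], [-0.45, 0.27, 0.85], [-0.47, 0.25, 0.84], [-0.5, 0.24, 0.83], [-0.53, 0.22, 0.82], [-0.55, 0.2, 0.81], [-0.58, 0.18, 0.79], [-0.61, 0.16, 0.78], [-0.65, 0.13, 0.75], [-0.49, 0.05, 0.49], [-0.05, -0.04, -0.03]] ([0.27, -0.3, -0.22, 1.69, -0.39, 1.03, -0.95], [0.472, 0.04, 0.67], 'lean 0.783 head 0.348 pyaw 0.459 ptilt 0.110')
[[-0.63, 0.16, -0.76], [-0.66, 0.07, -0.75], [-0.68, -0.03, -0.73], [-0.7, -0.15, -0.7], [-0.7, -0.28, -0.65], [-0.69, -0.43, -0.58], [-0.65, -0.59, -0.48], [-0.58, -0.73, -0.36], [-0.49, -0.84, -0.23], [-0.41, -0.9, -0.12], [-0.35, -0.94, -0.04], [-0.32, -0.95, 0.01], [-0.3, -0.95, 0.04], [-0.29, -0.96, 0.06], [-0.29, -0.96, 0.07], [-0.28, -0.96, 0.08], [-0.28, -0.96, 0.09], [-0.28, -0.94, 0.09], [-0.25, -0.85, 0.09], [-0.23, -0.77, 0.09], [-0.21, -0.7, 0.08], [-0.19, -0.63, 0.08]] ([1.0, -0.3, -0.22, 1.59, -0.76, 1.63, -0.36], [0.341, -0.073, 0.695], 'lean 0.713 head 0.568 pyaw 0.564 ptilt -0.004')
```

>>> {"fn": "jog_arm", "kwargs": {
  "motion": [
    [-0.42,0.28,0.86,0,1],
    [-0.45,0.27,0.85,0,1],
    [-0.47,0.25,0.84,0,1],
    [-0.5,0.24,0.83,0,1],
    [-0.53,0.22,0.82,0,1],
    [-0.55,0.2,0.81,0,1],
    [-0.58,0.18,0.79,0,1],
    [-0.61,0.16,0.78,0,1],
    [-0.65,0.13,0.75,0,1],
    [-0.49,0.05,0.49,0,1],
    [0,0,0,0,1]
  ]
}}

```text
clock: 26.0
position: [0.464, 0.0418, 0.6634]
tool_rot: [3.002, -0.749, 0.567]
force: [0.4, -0.3, 0.9]
grip_width: 0.0857
finger_force: 0.0
```

>>> {"fn": "jog_arm", "kwargs": {
  "motion": [
    [-0.63,0.16,-0.76,0,1],
    [-0.66,0.07,-0.75,0,1],
    [-0.68,0,-0.73,0,1],
    [-0.7,-0.15,-0.7,0,1],
    [-0.7,-0.28,-0.65,0,1],
    [-0.69,-0.43,-0.58,0,1],
    [-0.65,-0.59,-0.48,0,1],
    [-0.58,-0.73,-0.36,0,1],
    [-0.49,-0.84,-0.23,0,1],
    [-0.41,-0.9,-0.12,0,1],
    [0,0,0,0,1]
  ]
}}

```text
clock: 27.1
position: [0.3824, -0.0409, 0.6471]
tool_rot: [-3.086, -0.711, 0.509]
force: [0.2, 1.0, 0.1]
grip_width: 0.0855
finger_force: 0.0
```

```bash
python3 -c "
from h import *
tell()"; sed -i 's/^SEED=.*/SEED=[[[0.33,-0.06,0.69]],[[.2,.1,.7],[.33,-.07,.68]]]/; s/(i,90)/(i,60)/' plan2.py; OMP_NUM_THREADS=1 python3 plan2.py | head -10; python3 nxt.py [.33,-.06,.69] 15
```

```text
27.1 q [ 1.07  -0.304 -0.39   1.696 -0.793  1.498 -0.392] p [ 0.3824 -0.0409  0.6471] rot [-3.086 -0.711  0.509]
lean 0.713 head 0.594 pinchyaw 0.545 pinchtilt -0.0419 qdmax 0.031 F [0.2 1.  0.1]
0.876 [[0.77, -0.24, 0.91], [0.37, -0.08, 0.72]]
   ([1.67, -0.3, -0.66, 1.46, -0.92, 1.8, -0.25], [0.366, -0.076, 0.724], 'lean 0.703 head 0.559 pyaw 0.565 ptilt 0.005')
   ([1.29, 0.92, -0.71, 2.18, -1.24, 0.16, 1.06], [0.461, -0.222, 0.021], 'lean 0.709 head 0.569 pyaw 0.568 ptilt -0.001')
   ([1.04, 0.23, -0.35, 2.04, -0.84, 0.85, 0.27], [0.461, -0.222, 0.32], 'lean 0.709 head 0.568 pyaw 0.568 ptilt 0.000')
   ([0.31, 0.39, -0.47, 2.12, -1.26, 0.16, 0.13], [0.617, 0.087, 0.227], 'lean 0.698 head 0.588 pyaw 0.573 ptilt -0.012')
1.011 [[0.4, -0.03, 1.15]]
   ([1.27, 0.13, -1.42, 0.46, -0.19, 1.93, -1.3], [0.403, -0.003, 0.979], 'lean 0.784 head 0.551 pyaw 0.529 ptilt -0.022')
   ([1.31, 0.93, -0.73, 2.18, -1.23, 0.16, 1.07], [0.461, -0.222, 0.021], 'lean 0.723 head 0.569 pyaw 0.567 ptilt -0.002')
   ([1.07, 0.23, -0.38, 2.04, -0.85, 0.85, 0.28], [0.461, -0.222, 0.32], 'lean 0.722 head 0.568 pyaw 0.567 ptilt -0.001')
   ([0.33, 0.39, -0.49, 2.12, -1.26, 0.16, 0.14], [0.617, 0.087, 0.228], 'lean 0.702 head 0.597 pyaw 0.575 ptilt -0.018')
15 ([1.0, -0.3, -0.22, 1.59, -0.77, 1.67, -0.39], [0.332, -0.062, 0.691], 'lean 0.706 head 0.638 pyaw 0.564 ptilt -0.063')
[[-0.19, -0.18, -0.97], [-0.23, -0.27, -0.94], [-0.21, -0.39, -0.48], [-0.11, -0.32, 0.05], [-0.1, -0.29, 0.05], [-0.09, -0.26, 0.04], [-0.08, -0.24, 0.04], [-0.07, -0.22, 0.04], [-0.07, -0.19, 0.03], [-0.06, -0.18, 0.03], [-0.05, -0.16, 0.03], [-0.05, -0.14, 0.02], [-0.04, -0.13, 0.02], [-0.04, -0.12, 0.02], [-0.04, -0.11, 0.02]] [-0.04 -0.11  0.02]
```

Run:
```python
from fast import *
from workcell import bot
q=np.array(bot.observe()["qpos"])
for w in([.77,-.24,.91],[.37,-.08,.72]):
    log=[];q=goto(q,w,22,.03,log);print(np.round(log,2).tolist(),show(q))
```

```text
[[0.7, 0.71, -0.12], [0.7, 0.71, -0.12], [0.7, 0.71, -0.12], [0.7, 0.71, -0.12], [0.7, 0.71, -0.12], [0.7, 0.71, -0.12], [0.7, 0.71, -0.12], [0.7, 0.71, -0.12], [0.7, 0.71, -0.12], [0.7, 0.71, -0.12], [0.7, 0.71, -0.12], [0.7, 0.71, -0.12], [0.69, 0.71, -0.11], [0.67, 0.73, -0.12], [0.67, 0.73, -0.15], [0.68, 0.71, -0.17], [0.69, 0.69, -0.21], [0.7, 0.67, -0.24], [0.72, 0.65, -0.25], [0.73, 0.64, -0.23], [0.74, 0.63, -0.22], [0.75, 0.63, -0.21]] ([0.65, 0.62, -1.5, 0.17, 0.67, 1.93, -1.04], [0.676, -0.199, 0.822], 'lean 0.729 head 0.552 pyaw 0.546 ptilt -0.005')
[[-0.63, -0.76, -0.16], [-0.63, -0.76, -0.16], [-0.63, -0.76, -0.15], [-0.63, -0.76, -0.15], [-0.63, -0.76, -0.15], [-0.63, -0.76, -0.15], [-0.63, -0.76, -0.15], [-0.63, -0.76, -0.14], [-0.63, -0.76, -0.13], [-0.64, -0.76, -0.11], [-0.63, -0.77, -0.09], [-0.62, -0.78, -0.09], [-0.61, -0.78, -0.1], [-0.61, -0.78, -0.1], [-0.28, -0.36, -0.05]] ([1.73, -0.3, -0.7, 1.47, -0.93, 1.81, -0.23], [0.37, -0.08, 0.72], 'lean 0.705 head 0.559 pyaw 0.565 ptilt 0.005')
```

>>> {"fn": "jog_arm", "kwargs": {
  "motion": [
    [0.7,0.71,-0.12,0,1],
    [0.7,0.71,-0.12,0,1],
    [0.7,0.71,-0.12,0,1],
    [0.7,0.71,-0.12,0,1],
    [0.7,0.71,-0.12,0,1],
    [0.7,0.71,-0.12,0,1],
    [0.7,0.71,-0.12,0,1],
    [0.7,0.71,-0.12,0,1],
    [0.7,0.71,-0.12,0,1],
    [0.7,0.71,-0.12,0,1],
    [0.7,0.71,-0.12,0,1],
    [0.7,0.71,-0.12,0,1]
  ]
}}

```text
clock: 28.3
position: [0.6459, -0.1768, 0.8287]
tool_rot: [-3.089, -0.714, 0.513]
force: [-1.2, -0.7, 1.0]
grip_width: 0.0857
finger_force: 0.0
```

>>> {"fn": "jog_arm", "kwargs": {
  "motion": [
    [0.69,0.71,-0.11,0,1],
    [0.67,0.73,-0.12,0,1],
    [0.67,0.73,-0.15,0,1],
    [0.68,0.71,-0.17,0,1],
    [0.69,0.69,-0.21,0,1],
    [0,0,0,0,1]
  ]
}}

```text
clock: 28.9
position: [0.6733, -0.1768, 0.8307]
tool_rot: [3.131, -0.723, 0.572]
force: [0.4, 0.2, 0.0]
grip_width: 0.0854
finger_force: 0.0
```

```bash
cat > chk.py <<'E'
from h import tell
from fast import *
s,M=tell();q=s["qpos"].copy()
for w in [[.45,-.27,.4],[.39,-.27,.12],[.461,-.222,.0206],[.461,-.222,.32],[.50,.012,.32],[.52,.025,.245],[.616,.088,.226]]:
    q=goto(q,w,60);print(show(q))
E
python3 chk.py; python3 nxt.py [.77,-.24,.91] 8
```

```text
28.9 q [ 0.616  0.593 -1.418  0.174  0.603  1.929 -1.045] p [ 0.6733 -0.1768  0.8307] rot [ 3.131 -0.723  0.572]
lean 0.724 head 0.557 pinchyaw 0.565 pinchtilt 0.0076 qdmax 0.224 F [0.4 0.2 0. ]
([1.92, 0.52, -1.49, 1.84, -0.14, 0.88, -0.38], [0.45, -0.27, 0.4], 'lean 0.725 head 0.547 pyaw 0.568 ptilt 0.019')
([1.76, 0.87, -1.12, 2.18, 0.12, 0.36, -0.22], [0.39, -0.27, 0.12], 'lean 0.725 head 0.547 pyaw 0.568 ptilt 0.019')
([1.5, 1.08, -1.02, 2.18, 1.06, 0.16, -1.14], [0.461, -0.222, 0.021], 'lean 0.716 head 0.563 pyaw 0.576 ptilt 0.011')
([1.83, 0.62, -1.5, 2.01, 0.03, 0.66, -0.53], [0.461, -0.222, 0.32], 'lean 0.716 head 0.563 pyaw 0.575 ptilt 0.011')
([1.48, 0.26, -1.49, 2.23, -0.47, 0.33, -0.52], [0.5, 0.012, 0.32], 'lean 0.716 head 0.563 pyaw 0.575 ptilt 0.011')
([0.96, 0.33, -1.0, 2.29, -1.05, 0.16, 0.08], [0.52, 0.025, 0.247], 'lean 0.715 head 0.586 pyaw 0.583 ptilt -0.003')
([0.34, 0.4, -0.5, 2.12, -1.26, 0.16, 0.16], [0.617, 0.087, 0.228], 'lean 0.705 head 0.602 pyaw 0.588 ptilt -0.012')
8 ([0.65, 0.61, -1.5, 0.17, 0.68, 1.93, -1.02], [0.673, -0.201, 0.826], 'lean 0.728 head 0.535 pyaw 0.556 ptilt 0.018')
[[0.63, 0.76, -0.19], [0.66, 0.72, -0.21], [0.68, 0.7, -0.2], [0.7, 0.68, -0.19], [0.72, 0.67, -0.18], [0.73, 0.66, -0.17], [0.74, 0.65, -0.16], [0.75, 0.65, -0.16]] [ 0.75  0.65 -0.16]
```

```bash
cat > p3.py <<'E'
from fast import *
import time
from multiprocessing import Pool
from workcell import bot
Q0=np.array(bot.observe()["qpos"]);G=np.array([.461,-.222,.0206]);Sx=np.array([.616,.088,.226]);h=np.array([.842,.54])
def rt(x):
    A,B,C=x.reshape(3,3)
    return [A,G-.12*np.array([.55,.36,-.75]),G,G+[0,0,.12],B,C,Sx-np.r_[.11*h,-.02],Sx]
def roll(x):
    q=Q0.copy();qs=[]
    for w in rt(x): q=goto(q,w,v=.04);qs.append(q)
    return qs
def cost(x):
    A,B,C=x.reshape(3,3);c=10*(max(0,.35-A[2])+max(0,.25-B[2])+max(0,.28-C[2])+max(0,h@(C[:2]-Sx[:2])+.11))
    for q,w in zip(roll(x),rt(x)):
        o=ori(q);c+=10*max(0,.7-o[0])+5*abs(o[1]-.560)+5*abs(o[2]-.562)+10*np.linalg.norm(chain(q)[0]-w)
    return c
def one(s):
    g=np.random.default_rng(s);x=np.array([.45,-.27,.4,.461,-.222,.32,.5,.012,.32]);b=(cost(x),x);t=time.time();sg=.1
    while time.time()-t<75:
        y=b[1]+g.normal(size=9)*sg*(g.random(9)<.6);c=cost(y)
        if c<b[0]: b=(c,y);sg=min(.15,sg*1.3)
        else: sg=max(.02,sg*.97)
    return b
if __name__=="__main__":
    with Pool(4) as P: r=sorted(P.map(one,range(4)),key=lambda a:a[0])
    for c,x in r[:2]:
        print(round(c,3),x.round(3).tolist())
        for q in roll(x): print('  ',show(q))
E
OMP_NUM_THREADS=1 python3 p3.py
```

```text
0.291 [0.56, -0.478, 0.627, 0.542, -0.273, 0.347, 0.534, -0.404, 0.341]
   ([1.35, 0.81, -1.49, 0.67, 0.35, 1.69, -0.67], [0.56, -0.478, 0.627], 'lean 0.723 head 0.555 pyaw 0.565 ptilt 0.009')
   ([1.79, 0.96, -1.22, 2.18, 0.46, 0.38, -0.56], [0.395, -0.265, 0.111], 'lean 0.722 head 0.555 pyaw 0.566 ptilt 0.010')
   ([1.5, 1.08, -1.02, 2.18, 1.08, 0.16, -1.17], [0.461, -0.222, 0.021], 'lean 0.716 head 0.560 pyaw 0.568 ptilt 0.007')
   ([1.68, 1.01, -1.38, 2.17, 0.84, 0.44, -1.09], [0.461, -0.222, 0.141], 'lean 0.716 head 0.560 pyaw 0.568 ptilt 0.007')
   ([1.64, 0.77, -1.5, 1.77, 0.29, 0.8, -0.77], [0.542, -0.273, 0.347], 'lean 0.716 head 0.560 pyaw 0.568 ptilt 0.007')
   ([1.65, 0.9, -1.44, 1.52, 0.34, 1.01, -0.62], [0.534, -0.404, 0.341], 'lean 0.716 head 0.560 pyaw 0.568 ptilt 0.007')
   ([1.16, 0.49, -1.35, 2.28, 0.9, 0.16, -1.85], [0.523, 0.029, 0.246], 'lean 0.703 head 0.559 pyaw 0.568 ptilt 0.008')
   ([0.71, 0.54, -1.03, 2.12, 1.24, 0.16, -2.27], [0.616, 0.088, 0.226], 'lean 0.703 head 0.560 pyaw 0.567 ptilt 0.006')
0.298 [0.512, -0.522, 0.612, 0.67, -0.229, 0.655, 0.61, -0.1
[... 278 characters left out ...]
.18, 1.08, 0.16, -1.17], [0.461, -0.222, 0.021], 'lean 0.716 head 0.560 pyaw 0.569 ptilt 0.007')
   ([1.68, 1.02, -1.38, 2.17, 0.84, 0.44, -1.09], [0.461, -0.222, 0.141], 'lean 0.716 head 0.560 pyaw 0.568 ptilt 0.008')
   ([1.17, 0.58, -1.38, 0.98, 0.2, 1.37, -0.95], [0.669, -0.229, 0.655], 'lean 0.716 head 0.559 pyaw 0.568 ptilt 0.008')
   ([1.39, 0.71, -1.34, 1.82, 0.28, 0.6, -0.87], [0.61, -0.19, 0.311], 'lean 0.716 head 0.559 pyaw 0.568 ptilt 0.008')
   ([1.16, 0.48, -1.35, 2.28, 0.89, 0.16, -1.84], [0.523, 0.028, 0.246], 'lean 0.702 head 0.558 pyaw 0.567 ptilt 0.008')
   ([0.71, 0.53, -1.03, 2.12, 1.23, 0.16, -2.26], [0.616, 0.088, 0.226], 'lean 0.701 head 0.560 pyaw 0.567 ptilt 0.006')
```

Run:
```python
from fast import *
from workcell import bot
q=np.array(bot.observe()["qpos"])
for w in([.56,-.478,.627],[.395,-.265,.11]):
    log=[];q=goto(q,w,30,.04,log);print(len(log),np.round(log[::3],2).tolist(),np.round(log[-1],2),show(q))
```

```text
10 [[-1.15, 0.67, -0.06], [-1.15, 0.67, -0.05], [-1.16, 0.66, -0.05], [-1.03, 0.6, -0.05]] [-1.03  0.6  -0.05] ([1.35, 0.81, -1.49, 0.67, 0.35, 1.69, -0.67], [0.56, -0.478, 0.627], 'lean 0.723 head 0.555 pyaw 0.565 ptilt 0.009')
15 [[-0.82, -0.62, 0.84], [-0.82, -0.63, 0.84], [-0.82, -0.63, 0.84], [-0.82, -0.63, 0.84], [-0.82, -0.62, 0.85]] [-0.61 -0.46  0.63] ([1.79, 0.97, -1.21, 2.19, 0.46, 0.38, -0.56], [0.395, -0.265, 0.11], 'lean 0.722 head 0.555 pyaw 0.566 ptilt 0.010')
```

>>> {"fn": "jog_arm", "kwargs": {
  "motion": [
    [-1,0.58,-0.05,0,1],
    [-1,0.58,-0.05,0,1],
    [-1,0.58,-0.05,0,1],
    [-1,0.58,-0.05,0,1],
    [-1,0.58,-0.05,0,1],
    [-1,0.58,-0.05,0,1],
    [-1,0.58,-0.05,0,1],
    [-1,0.58,-0.05,0,1],
    [-1,0.58,-0.05,0,1],
    [-1,0.58,-0.05,0,1],
    [-1,0.58,-0.05,0,1],
    [-0.4,0.2,0,0,1]
  ]
}}

```text
clock: 30.1
position: [0.5536, -0.4889, 0.6207]
tool_rot: [3.132, -0.72, 0.563]
force: [-0.6, -0.6, -0.6]
grip_width: 0.0856
finger_force: 0.0
```

>>> {"fn": "jog_arm", "kwargs": {
  "motion": [
    [-0.82,-0.63,0.84,0,1],
    [-0.82,-0.63,0.84,0,1],
    [-0.82,-0.63,0.84,0,1],
    [-0.82,-0.63,0.84,0,1],
    [-0.82,-0.63,0.84,0,1],
    [-0.82,-0.63,0.84,0,1],
    [-0.82,-0.63,0.84,0,1],
    [-0.82,-0.63,0.84,0,1],
    [-0.82,-0.63,0.84,0,1],
    [-0.82,-0.63,0.84,0,1],
    [-0.82,-0.63,0.84,0,1],
    [0,0,0,0,1]
  ]
}}

```text
clock: 31.3
position: [0.4281, -0.3249, 0.2353]
tool_rot: [3.138, -0.718, 0.562]
force: [0.1, 0.4, 0.6]
grip_width: 0.0855
finger_force: 0.0
```

Run:
```python
from h import *
s,M=tell();im,c=shot("wrist","w2.png");print(gripw(c,im))
im,c=shot("top","top2.png")
h=cv2.cvtColor(im,cv2.COLOR_BGR2HSV);m=cv2.inRange(h,(0,0,150),(180,60,255))
print(proj(c,[.49,-.2,.006]))
im2,c2=shot("scene","scene2.png")
for I,k in((im,c),(im2,c2)):
  for (b,p) in [(s_,onz(k,ce_,.04)) for s_,ce_ in (lambda r:list(zip(r[2],r[3]))[1:])(cv2.connectedComponentsWithStats(cv2.inRange(cv2.cvtColor(I,cv2.COLOR_BGR2HSV),(100,110,50),(130,255,255)))) if s_[4]>15]:
    if abs(p[0]-.45)<.05 and abs(p[1]+.23)<.06: print(b,p)
```

```text
31.3 q [ 1.846  0.851 -1.375  1.949  0.243  0.697 -0.484] p [ 0.4281 -0.3249  0.2353] rot [ 3.138 -0.718  0.562]
lean 0.718 head 0.557 pinchyaw 0.56 pinchtilt 0.0023 qdmax 0.124 F [0.1 0.4 0.6]
[([594, 221, 36, 27, 705], [0.6847, -0.4986, 0.048]), ([230, 279, 19, 38, 597], [0.4455, -0.2354, 0.048]), ([617, 337, 23, 24, 310], [0.587, -0.5409, 0.048]), ([569, 357, 37, 25, 736], [0.5487, -0.5151, 0.048])]
[376.96480475 237.09404909]
[385 246   8   8  43] [ 0.44806807 -0.22911896  0.04      ]
[255 234   6  11  36] [ 0.44973836 -0.22937842  0.04      ]
```

View pics/w2.png

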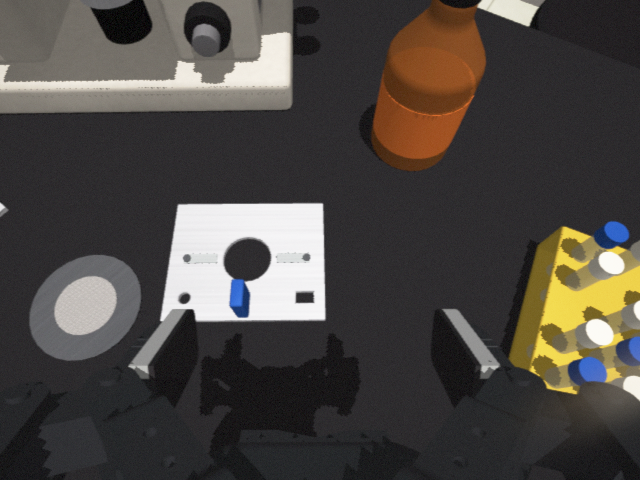

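>>> {"fn": "jog_arm", "kwargs": {
  "motion": [
    [-0.53,-0.46,0.76,0,1],
    [-0.53,-0.46,0.76,0,1],
    [-0.53,-0.46,0.76,0,1],
    [-0.53,-0.46,0.76,0,1],
    [-0.53,-0.46,0.76,0,1],
    [0,0,0,0,1],
    [0,0,0,0,1]
  ]
}}

```text
clock: 32.15
position: [0.4095, -0.263, 0.1021]
tool_rot: [3.124, -0.72, 0.573]
force: [-0.1, -0.4, 0.7]
grip_width: 0.0854
finger_force: 0.0
```

Run:
```python
from h import *
s,M=tell();G=np.array([.450,-.2294,.035])+.019*M[:,2];print(G,toolrel(G,s)/.03)
```

```text
32.15 q [ 1.723  0.944 -1.153  2.179  0.396  0.327 -0.508] p [ 0.4095 -0.263   0.1021] rot [ 3.124 -0.72   0.573]
lean 0.72 head 0.546 pinchyaw 0.561 pinchtilt 0.0134 qdmax 0.022 F [-0.1 -0.4  0.7]
[ 0.4607129  -0.22289126  0.02072169] [-0.16714047 -0.25884895  3.46045841]
```

>>> {"fn": "jog_arm", "kwargs": {
  "motion": [
    [-0.09,-0.13,0.4,0,1],
    [-0.08,-0.13,0.7,0,1],
    [0,0,0.8,0,1],
    [0,0,0.7,0,1],
    [0,0,0.5,0,1],
    [0,0,0.36,0,1],
    [0,0,0,0,1],
    [0,0,0,0,1]
  ]
}}

```text
clock: 32.95
position: [0.453, -0.2269, 0.0285]
tool_rot: [3.125, -0.718, 0.574]
force: [0.5, 0.1, 0.1]
grip_width: 0.0854
finger_force: 0.0
```

Run:
```python
from h import *
s,M=tell();G=np.array([.450,-.2294,.035])+.019*M[:,2];print(G,toolrel(G,s)/.03)
```

```text
32.95 q [ 1.528  1.07  -1.035  2.19   1.039  0.166 -1.129] p [ 0.453  -0.2269  0.0285] rot [ 3.125 -0.718  0.574]
lean 0.718 head 0.548 pinchyaw 0.562 pinchtilt 0.0129 qdmax 0.01 F [0.5 0.1 0.1]
[ 0.46067218 -0.22289203  0.02069088] [0.04529214 0.02054486 0.38661212]
```

>>> {"fn": "jog_arm", "kwargs": {
  "motion": [
    [0.02,0.02,0.15,0,1],
    [0.02,0,0.15,0,1],
    [0,0,0.1,0,1],
    [0,0,0,0,1]
  ]
}}

```text
clock: 33.35
position: [0.4604, -0.2225, 0.02]
tool_rot: [3.125, -0.717, 0.574]
force: [-0.2, -0.9, -0.5]
grip_width: 0.0855
finger_force: 0.0
```

>>> {"fn": "jog_arm", "kwargs": {
  "motion": [
    [0,0,0,0,0],
    [0,0,0,0,0],
    [0,0,0,0,0],
    [0,0,0,0,0],
    [0,0,0,0,0],
    [0,0,0,0,0],
    [0,0,0,0,0],
    [0,0,0,0,0]
  ],
  "newtons": 60
}}

```text
clock: 34.15
position: [0.4603, -0.2215, 0.0196]
tool_rot: [3.126, -0.718, 0.574]
force: [-0.7, -1.7, 4.5]
grip_width: 0.0112
finger_force: 58.6
```

```bash
cat > p4.py <<'E'
from p3 import *
def rt(x):
    B,C=x.reshape(2,3);p=chain(Q0)[0]
    return [p+[0,0,.12],B,C,Sx-np.r_[.11*h,-.02],Sx]
import p3
p3.rt=rt
def cost(x):
    B,C=x.reshape(2,3);c=10*(max(0,.25-B[2])+max(0,.29-C[2])+max(0,h@(C[:2]-Sx[:2])+.11))
    for q,w in zip(roll(x),rt(x)):
        o=ori(q);c+=10*max(0,.7-o[0])+5*abs(o[1]-.560)+5*abs(o[2]-.562)+10*np.linalg.norm(chain(q)[0]-w)
    return c
def one(s):
    g=np.random.default_rng(s);x=np.array([[.542,-.273,.347,.534,-.404,.341],[.669,-.229,.655,.61,-.19,.311]][s%2]);b=(cost(x),x);t=time.time();sg=.05
    while time.time()-t<30:
        y=b[1]+g.normal(size=6)*sg*(g.random(6)<.6);c=cost(y)
        if c<b[0]: b=(c,y);sg=min(.15,sg*1.3)
        else: sg=max(.02,sg*.97)
    return b
if __name__=="__main__":
    from h import tell
    tell()
    with Pool(4) as P: r=sorted(P.map(one,range(4)),key=lambda a:a[0])
    for c,x in r[:2]:
        print(round(c,3),x.round(3).tolist())
        for q in roll(x): print('  ',show(q))
E
OMP_NUM_THREADS=1 python3 p4.py
```

```text
34.15 q [ 1.506  1.094 -1.03   2.185  1.19   0.165 -1.276] p [ 0.4603 -0.2215  0.0196] rot [ 3.126 -0.718  0.574]
lean 0.718 head 0.55 pinchyaw 0.564 pinchtilt 0.0117 qdmax 0.001 F [-0.7 -1.7  4.5]
0.223 [0.474, -0.291, 0.471, 0.764, -0.359, 0.292]
   ([1.69, 1.04, -1.4, 2.17, 0.9, 0.46, -1.15], [0.461, -0.221, 0.14], 'lean 0.719 head 0.550 pyaw 0.563 ptilt 0.012')
   ([1.86, 0.52, -1.5, 1.65, -0.1, 1.04, -0.49], [0.474, -0.291, 0.471], 'lean 0.718 head 0.550 pyaw 0.563 ptilt 0.011')
   ([1.09, 0.94, -1.04, 1.2, 0.22, 0.89, -0.62], [0.764, -0.359, 0.292], 'lean 0.718 head 0.550 pyaw 0.563 ptilt 0.012')
   ([1.16, 0.48, -1.35, 2.28, 0.88, 0.16, -1.84], [0.523, 0.029, 0.246], 'lean 0.700 head 0.558 pyaw 0.566 ptilt 0.006')
   ([0.71, 0.53, -1.02, 2.12, 1.21, 0.16, -2.25], [0.616, 0.088, 0.226], 'lean 0.700 head 0.560 pyaw 0.565 ptilt 0.005')
0.238 [0.592, -0.182, 0.751, 0.659, -0.181, 0.29]
   ([1.69, 1.04, -1.4, 2.17, 0.9, 0.46, -1.15], [0.461, -0.221, 0.14], 'lean 0.719 head 0.550 pyaw 0.563 ptilt 0.012')
   ([1.26, 0.39, -1.33, 0.93, -0.01, 1.5, -0.94], [0.592, -0.182, 0.751], 'lean 0.719 head 0.550 pyaw 0.563 ptilt 0.012')
   ([1.21, 0.69, -1.14, 1.77, 0.16, 0.53, -0.78], [0.659, -0.181, 0.29], 'lean 0.719 head 0.550 pyaw 0.563 ptilt 0.012')
   ([1.16, 0.48, -1.35, 2.28, 0.88, 0.16, -1.84], [0.523, 0.029, 0.246], 'lean 0.700 head 0.558 pyaw 0.566 ptilt 0.007')
   ([0.71, 0.53, -1.02, 2.12, 1.21, 0.16, -2.25], [0.616, 0.088, 0.226], 'lean 0.700 head 0.560 pyaw 0.565 ptilt 0.005')
```

```bash
cat > p5.py <<'E'
import p3,p4
from p3 import *
Sx=np.array([.6148,.088,.2246+.012]);ym=np.array([-.54,.842])
def rt(x):
    B,C=x.reshape(2,3);p=chain(Q0)[0]
    return [p+[0,0,.12],B,C,Sx-np.r_[.10*h,-.008],Sx]
p3.rt=rt
def cost(x):
    B,C=x.reshape(2,3);xm=lambda w:h@(w[:2]-Sx[:2])
    c=10*(max(0,.25-B[2])+max(0,.29-C[2])+max(0,xm(C)+.17)+(max(0,xm(B)+.17) if B[2]<.55 else 0)+.3*abs(ym@(C[:2]-Sx[:2])))
    for i,(q,w) in enumerate(zip(roll(x),rt(x))):
        o=ori(q);c+=(1+(i==4))*(10*max(0,.7-o[0])+5*abs(o[1]-.560)+5*abs(o[2]-.565)+10*np.linalg.norm(chain(q)[0]-w))
    return c
p4.cost=cost
if __name__=="__main__":
    with Pool(4) as P: r=sorted(P.map(p4.one,range(4)),key=lambda a:a[0])
    for c,x in r[:2]:
        print(round(c,3),x.round(3).tolist())
        for q in roll(x): print('  ',show(q))
E
OMP_NUM_THREADS=1 python3 p5.py
```

```text
0.195 [0.35, -0.209, 0.571, -0.08, -0.357, 0.361]
   ([1.69, 1.04, -1.4, 2.17, 0.9, 0.46, -1.15], [0.461, -0.221, 0.14], 'lean 0.719 head 0.550 pyaw 0.563 ptilt 0.012')
   ([2.41, -0.2, -1.2, 1.71, -0.88, 1.67, 0.21], [0.35, -0.209, 0.571], 'lean 0.706 head 0.559 pyaw 0.564 ptilt 0.004')
   ([2.59, 0.43, -0.84, 1.74, -0.2, 1.59, 0.76], [-0.08, -0.357, 0.361], 'lean 0.706 head 0.559 pyaw 0.564 ptilt 0.004')
   ([0.79, 0.3, -0.86, 2.28, -1.15, 0.16, 0.13], [0.531, 0.034, 0.245], 'lean 0.701 head 0.562 pyaw 0.567 ptilt 0.004')
   ([0.29, 0.36, -0.45, 2.13, -1.25, 0.16, 0.11], [0.615, 0.088, 0.237], 'lean 0.702 head 0.567 pyaw 0.566 ptilt -0.001')
0.255 [0.17, -0.239, 0.345, 0.133, -0.223, 0.316]
   ([1.69, 1.04, -1.4, 2.17, 0.9, 0.46, -1.15], [0.461, -0.221, 0.14], 'lean 0.719 head 0.550 pyaw 0.563 ptilt 0.012')
   ([2.78, 0.25, -1.5, 2.15, -0.47, 1.2, 0.48], [0.17, -0.239, 0.345], 'lean 0.708 head 0.558 pyaw 0.567 ptilt 0.008')
   ([2.85, 0.28, -1.48, 2.22, -0.42, 1.18, 0.56], [0.133, -0.223, 0.316], 'lean 0.708 head 0.558 pyaw 0.567 ptilt 0.008')
   ([0.79, 0.3, -0.85, 2.28, -1.16, 0.16, 0.15], [0.531, 0.034, 0.245], 'lean 0.702 head 0.560 pyaw 0.571 ptilt 0.010')
   ([0.28, 0.36, -0.44, 2.13, -1.26, 0.16, 0.12], [0.615, 0.088, 0.237], 'lean 0.702 head 0.565 pyaw 0.571 ptilt 0.005')
```

>>> {"fn": "jog_arm", "kwargs": {
  "motion": [
    [-0.1,0,-0.11,0,0],
    [0.2,0,-0.23,0,0],
    [0.44,0,-0.5,0,0],
    [0.66,0,-0.75,0,0],
    [0.66,0,-0.75,0,0],
    [0.66,0,-0.75,0,0],
    [0,0,0,0,0]
  ]
}}

```text
clock: 34.85
position: [0.4561, -0.2232, 0.1413]
tool_rot: [3.123, -0.719, 0.576]
force: [-0.1, -1.1, -4.4]
grip_width: 0.0113
finger_force: 58.6
```

```bash
cat > p6.py <<'E'
from fast import *
from multiprocessing import Pool
from workcell import bot
from h import tell
Q0=np.array(bot.observe()["qpos"]);h=np.array([.842,.54]);Sx=np.array([.6148,.088,.2366])
def rts(B): return [B,Sx-np.r_[.17*h,-.07],Sx-np.r_[.10*h,-.008],Sx,Sx-[0,0,.012]]
def ev(B):
    q=Q0;c=0;qs=[]
    for w in rts(B):
        q=goto(q,w,v=.03);o=ori(q);qs.append(q)
        c+=10*max(0,.7-o[0])+5*abs(o[1]-.560)+5*abs(o[2]-.565)+5*abs(o[3])+10*np.linalg.norm(chain(q)[0]-w)
    return c,B,qs
if __name__=="__main__":
    tell()
    Bs=[np.array([x,y,z]) for x in(.3,.37,.44,.51,.58) for y in(-.4,-.3,-.2,-.1,0) for z in(.3,.4,.5,.65)]
    with Pool(4) as P: r=sorted(P.map(ev,Bs),key=lambda a:a[0])
    for c,B,qs in r[:4]:
        print(round(c,3),B);[print('   ',show(q)) for q in qs]
E
OMP_NUM_THREADS=1 python3 p6.py
```

```text
34.85 q [ 1.704  1.037 -1.41   2.178  0.898  0.464 -1.136] p [ 0.4561 -0.2232  0.1413] rot [ 3.123 -0.719  0.576]
lean 0.719 head 0.547 pinchyaw 0.564 pinchtilt 0.0142 qdmax 0.103 F [-0.1 -1.1 -4.4]
0.463 [0.44 0.   0.65]
    ([1.26, -0.3, -0.68, 1.65, -0.82, 1.42, -0.44], [0.44, -0.0, 0.65], 'lean 0.706 head 0.557 pyaw 0.562 ptilt 0.004')
    ([1.11, 0.06, -0.93, 2.29, -1.03, 0.48, 0.05], [0.472, -0.004, 0.307], 'lean 0.705 head 0.557 pyaw 0.562 ptilt 0.004')
    ([0.79, 0.29, -0.84, 2.28, -1.22, 0.16, 0.2], [0.531, 0.034, 0.245], 'lean 0.707 head 0.558 pyaw 0.562 ptilt 0.004')
    ([0.28, 0.36, -0.44, 2.13, -1.26, 0.16, 0.12], [0.615, 0.087, 0.238], 'lean 0.704 head 0.562 pyaw 0.563 ptilt 0.001')
    ([0.28, 0.38, -0.43, 2.12, -1.26, 0.16, 0.12], [0.615, 0.087, 0.226], 'lean 0.690 head 0.577 pyaw 0.569 ptilt -0.007')
0.527 [ 0.37 -0.1   0.65]
    ([1.72, -0.3, -0.69, 1.64, -0.91, 1.69, -0.1], [0.37, -0.1, 0.65], 'lean 0.709 head 0.556 pyaw 0.562 ptilt 0.005')
    ([1.35, 0.1, -1.19, 2.29, -0.97, 0.45, 0.0], [0.472, -0.004, 0.307], 'lean 0.709 head 0.557 pyaw 0.562 ptilt 0.005')
   
[... 928 characters left out ...]
15, 0.087, 0.226], 'lean 0.692 head 0.583 pyaw 0.569 ptilt -0.011')
0.638 [ 0.3  -0.2   0.65]
    ([2.42, -0.25, -1.0, 1.57, -0.92, 1.92, 0.22], [0.3, -0.2, 0.65], 'lean 0.716 head 0.549 pyaw 0.564 ptilt 0.012')
    ([1.52, 0.15, -1.39, 2.29, -0.85, 0.4, -0.11], [0.472, -0.004, 0.307], 'lean 0.706 head 0.548 pyaw 0.561 ptilt 0.012')
    ([0.79, 0.3, -0.85, 2.28, -1.26, 0.16, 0.24], [0.531, 0.034, 0.245], 'lean 0.711 head 0.558 pyaw 0.563 ptilt 0.004')
    ([0.29, 0.36, -0.45, 2.13, -1.26, 0.16, 0.12], [0.615, 0.087, 0.238], 'lean 0.706 head 0.566 pyaw 0.566 ptilt 0.000')
    ([0.29, 0.38, -0.44, 2.12, -1.26, 0.16, 0.13], [0.615, 0.087, 0.226], 'lean 0.692 head 0.581 pyaw 0.572 ptilt -0.008')
```

Run:
```python
from fast import *
from workcell import bot
q=np.array(bot.observe()["qpos"])
for w in([.44,-.1,.4],[.472,-.004,.307]):
    log=[];q=goto(q,w,30,.03,log);print(len(log),np.round(log[::2],2).tolist(),np.round(log[-1],2),show(q))
```

```text
12 [[0.73, -0.38, -0.56], [0.73, -0.38, -0.56], [0.73, -0.38, -0.56], [0.74, -0.38, -0.56], [0.74, -0.38, -0.56], [0.66, -0.28, -0.39]] [ 0.11 -0.04 -0.05] ([2.07, -0.12, -1.39, 2.09, -0.95, 1.03, 0.16], [0.44, -0.1, 0.4], 'lean 0.704 head 0.557 pyaw 0.563 ptilt 0.005')
6 [[-0.0, -0.47, 0.88], [-0.0, -0.47, 0.89], [0.01, -0.46, 0.89]] [ 0.01 -0.13  0.24] ([1.53, 0.16, -1.42, 2.28, -0.8, 0.39, -0.16], [0.472, -0.004, 0.307], 'lean 0.702 head 0.555 pyaw 0.561 ptilt 0.005')
```

>>> {"fn": "jog_arm", "kwargs": {
  "motion": [
    [0.73,-0.38,-0.56,0,0],
    [0.73,-0.38,-0.56,0,0],
    [0.73,-0.38,-0.56,0,0],
    [0.73,-0.38,-0.56,0,0],
    [0.73,-0.38,-0.56,0,0],
    [0.73,-0.38,-0.56,0,0],
    [0.73,-0.38,-0.56,0,0],
    [0.73,-0.38,-0.56,0,0],
    [0.73,-0.38,-0.56,0,0],
    [0.66,-0.3,-0.4,0,0],
    [0,0,0,0,0]
  ]
}}

```text
clock: 35.95
position: [0.4404, -0.1081, 0.3784]
tool_rot: [3.125, -0.702, 0.575]
force: [-0.1, -0.6, -3.2]
grip_width: 0.0114
finger_force: 59.0
```

```bash
python3 -c "
from h import *
tell()";python3 nxt.py [.472,-.004,.307] 20
```

```text
35.95 q [ 2.061  0.007 -1.484  2.123 -0.85   0.878  0.094] p [ 0.4404 -0.1081  0.3784] rot [ 3.125 -0.702  0.575]
lean 0.702 head 0.55 pinchyaw 0.564 pinchtilt 0.0124 qdmax 0.179 F [-0.1 -0.6 -3.2]
5 ([1.54, 0.16, -1.42, 2.28, -0.8, 0.39, -0.16], [0.472, -0.004, 0.307], 'lean 0.702 head 0.549 pyaw 0.564 ptilt 0.013')
[[0.14, -0.55, 0.82], [0.14, -0.55, 0.83], [0.14, -0.55, 0.83], [0.14, -0.54, 0.83], [0.07, -0.26, 0.4]] [ 0.07 -0.26  0.4 ]
```

>>> {"fn": "jog_arm", "kwargs": {
  "motion": [
    [0.14,-0.55,0.82,0,0],
    [0.14,-0.55,0.82,0,0],
    [0.14,-0.55,0.82,0,0],
    [0.14,-0.55,0.82,0,0],
    [0.07,-0.26,0.4,0,0],
    [0,0,0,0,0],
    [0,0,0,0,0]
  ]
}}

```text
clock: 36.65
position: [0.4729, -0.0022, 0.3074]
tool_rot: [3.135, -0.71, 0.57]
force: [0.4, 0.3, -2.8]
grip_width: 0.0115
finger_force: 59.3
```

Run:
```python
from h import *
s,M=tell()
w,cw=shot("wrist","w3.png");t,ct=shot("top","top3.png");sc,cs=shot("scene","scene3.png")
a=cv2.resize(t[100:250,200:400],None,fx=2,fy=2,interpolation=cv2.INTER_CUBIC)
b=cv2.resize(sc[230:380,240:440],None,fx=2,fy=2,interpolation=cv2.INTER_CUBIC)
o=np.zeros((600,800,3),np.uint8);o[:300,:400]=a;o[:300,400:]=b;o[300:,:400]=cv2.resize(w,(400,300))
cv2.imwrite("pics/m3.png",o)
# expected hole positions from TCP (nominal grasp)
hx=np.array([np.cos(.564),np.sin(.564),0]);hy=np.array([-hx[1],hx[0],0])
org=s["position"]-.0129*hx+.05*hx-[0,0,.0196]
for n,v in(("hole",(-.042,.06)),("slot",(-.042,-.06)),("c",(0,0))):
    p=org+v[0]*hx+v[1]*hy+[0,0,.006];print(n,p.round(4),'top',proj(ct,p).round(1),'sc',proj(cs,p).round(1),'w',proj(cw,p).round(1))
for p in([.643,.0348,.209],[.578,.1363,.209]): print('pin w',proj(cw,p).round(1),'top',proj(ct,p).round(1))
```

```text
36.65 q [ 1.535  0.172 -1.424  2.285 -0.809  0.385 -0.15 ] p [ 0.4729 -0.0022  0.3074] rot [ 3.135 -0.71   0.57 ]
lean 0.71 head 0.559 pinchyaw 0.566 pinchtilt 0.0052 qdmax 0.043 F [ 0.4  0.3 -2.8]
hole [0.4367 0.0459 0.2938] top [293.7 245. ] sc [339.2 237.7] w [172.3 332.5]
slot [ 0.5008 -0.0555  0.2938] top [332.3 220.1] sc [297.9 246.1] w [457.2 333.4]
c [0.5042 0.0176 0.2938] top [304.3 219.2] sc [321.7 255.7] w [315.1 241.9]
pin w [390.1 139.6] top [298.1 174.5]
pin w [237.1 139.6] top [261.7 198.1]
```

View pics/m3.png

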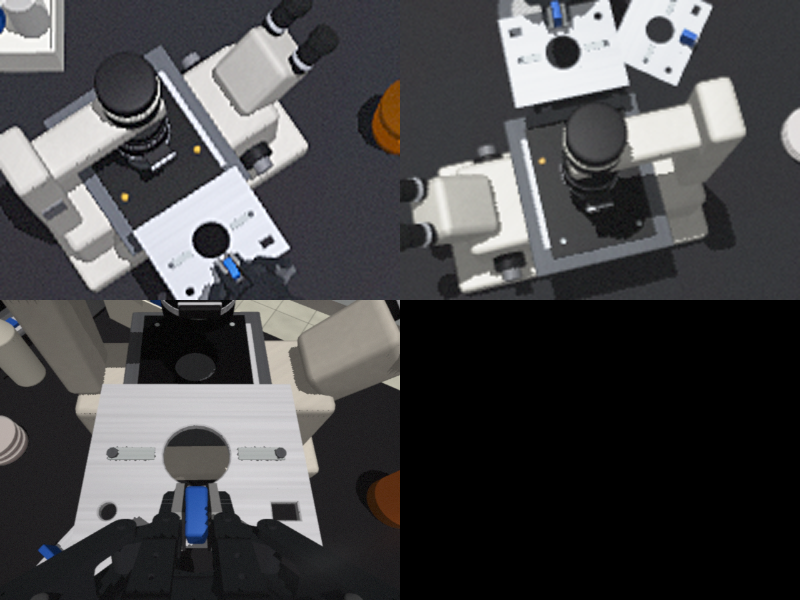

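Run:
```python
from h import *
def blobs(im,c,preds,rad,z,thr):
    g=cv2.cvtColor(im,cv2.COLOR_BGR2GRAY)
    for n,p in preds:
        x0,y0=int(p[0]-rad),int(p[1]-rad);r=g[y0:y0+2*rad,x0:x0+2*rad]
        m=(r<thr).astype(np.uint8);k,l,s,ce=cv2.connectedComponentsWithStats(m)
        b=[(np.hypot(*(ce[i]-rad)),i) for i in range(1,k) if s[i,4]>3 and s[i,0]>0 and s[i,1]>0 and s[i,0]+s[i,2]<2*rad and s[i,1]+s[i,3]<2*rad]
        if b:
            i=min(b)[1]; wgt=np.clip(200-r.astype(float),0,None)*cv2.dilate((l==i).astype(np.uint8),np.ones((3,3)))
            yy,xx=np.mgrid[:2*rad,:2*rad];uv=np.array([(wgt*xx).sum(),(wgt*yy).sum()])/wgt.sum()+[x0,y0]
            print(n,uv.round(1),s[i,4],onz(c,uv,z).round(4))
im,c=load("w3.png");blobs(im,c,[("whole",(172,336)),("wslot",(457,336))],30,.291,90)
im,c=load("top3.png");blobs(im,c,[("thole",(294,245)),("tslot",(333,220)),("tc",(305,219))],12,.291,110)
```

```text
whole [172.6 338.6] 530 [0.4347 0.0452 0.291 ]
thole [294.5 245.4] 13 [0.4359 0.044  0.291 ]
tslot [333.1 220.5] 24 [ 0.5    -0.0576  0.291 ]
tc [305.1 219.7] 266 [0.5032 0.0155 0.291 ]
```

```bash
cat > fin.py <<'E'
from fast import *
from workcell import bot
h=np.array([.842,.539]);T=np.array([.6165,.0897])
q=np.array(bot.observe()["qpos"])
for w,v in((np.r_[T-.10*h,.240],.02),(np.r_[T,.236],.02),(np.r_[T,.2246],.005)):
    log=[];q=goto(q,w,30,v,log);print(len(log),np.round(log,2)[::2].tolist(),np.round(log[-1],2),show(q))
E
python3 fin.py
```

```text
8 [[0.07, -0.01, 0.66], [0.07, -0.01, 0.66], [0.04, -0.02, 0.66], [-0.05, -0.05, 0.07]] [-0.04 -0.04  0.06] ([0.77, 0.3, -0.83, 2.28, -1.26, 0.16, 0.24], [0.533, 0.035, 0.242], 'lean 0.707 head 0.565 pyaw 0.566 ptilt 0.001')
5 [[0.48, -0.01, 0.46], [0.46, -0.02, 0.48], [0.43, -0.04, 0.51]] [ 0.43 -0.04  0.51] ([0.29, 0.37, -0.45, 2.12, -1.26, 0.16, 0.12], [0.616, 0.089, 0.237], 'lean 0.704 head 0.569 pyaw 0.568 ptilt -0.001')
8 [[-0.1, -0.01, 0.13], [-0.11, -0.05, 0.12], [-0.11, -0.07, 0.1], [-0.07, -0.05, 0.06]] [-0.05 -0.04  0.05] ([0.28, 0.39, -0.44, 2.12, -1.26, 0.16, 0.13], [0.617, 0.089, 0.226], 'lean 0.692 head 0.582 pyaw 0.573 ptilt -0.007')
```

>>> {"fn": "jog_arm", "kwargs": {
  "motion": [
    [0.05,0,0.4,0,0],
    [0.07,0,0.66,0,0],
    [0.07,0,0.66,0,0],
    [0.07,0,0.66,0,0],
    [0.06,-0.02,0.6,0,0],
    [0,0,0,0,0],
    [0,0,0,0,0]
  ]
}}

```text
clock: 37.5
position: [0.5213, 0.029, 0.2546]
tool_rot: [3.135, -0.711, 0.57]
force: [0.4, -0.1, -2.5]
grip_width: 0.0114
finger_force: 59.3
```

```bash
python3 -c "
from h import *
tell()";python3 fin.py
```

```text
37.5 q [ 0.92   0.289 -0.972  2.287 -1.044  0.164  0.034] p [0.5213 0.029  0.2546] rot [ 3.135 -0.711  0.57 ]
lean 0.711 head 0.561 pinchyaw 0.566 pinchtilt 0.0047 qdmax 0.052 F [ 0.4 -0.1 -2.5]
4 [[0.02, 0.01, 0.64], [-0.05, -0.04, 0.06]] [-0.04 -0.03  0.05] ([0.77, 0.3, -0.83, 2.28, -1.26, 0.16, 0.24], [0.533, 0.035, 0.241], 'lean 0.707 head 0.566 pyaw 0.569 ptilt 0.002')
5 [[0.48, -0.01, 0.46], [0.47, -0.02, 0.48], [0.44, -0.04, 0.5]] [ 0.44 -0.04  0.5 ] ([0.29, 0.37, -0.45, 2.12, -1.26, 0.16, 0.12], [0.616, 0.089, 0.237], 'lean 0.705 head 0.570 pyaw 0.570 ptilt 0.000')
8 [[-0.1, -0.01, 0.13], [-0.11, -0.05, 0.12], [-0.11, -0.07, 0.1], [-0.07, -0.05, 0.06]] [-0.05 -0.03  0.04] ([0.28, 0.39, -0.44, 2.12, -1.26, 0.16, 0.13], [0.617, 0.089, 0.226], 'lean 0.692 head 0.583 pyaw 0.575 ptilt -0.007')
```

>>> {"fn": "jog_arm", "kwargs": {
  "motion": [
    [0.25,0,0.42,0,0],
    [0.25,0,0.42,0,0],
    [0.25,0,0.42,0,0],
    [0.35,0,0.33,0,0],
    [0.35,0,0.33,0,0],
    [0.35,0,0.33,0,0],
    [0.35,0,0.33,0,0],
    [0.35,0,0.33,0,0],
    [0,0,0,0,0],
    [0,0,0,0,0]
  ]
}}

```text
clock: 38.5
position: [0.618, 0.0874, 0.2403]
tool_rot: [3.14, -0.706, 0.568]
force: [-0.6, -0.3, -3.2]
grip_width: 0.0111
finger_force: 59.3
```

Run:
```python
from h import *
s,M=tell()
T=np.array([.6165,.0897,.2246]);print((T-s["position"]).round(4),(toolrel(T,s)/.03).round(3))
w,cw=shot("wrist","w4.png");t,ct=shot("top","top4.png");sc,cs=shot("scene","scene4.png")
a=cv2.resize(t[140:240,230:330],(400,400),interpolation=cv2.INTER_CUBIC)
b=cv2.resize(w[130:430,90:560],(800,510))[:600]
o=np.zeros((600,800,3),np.uint8);o[:400,:400]=a;o[200:400,400:]=cv2.resize(w[230:430,120:520],(400,200));o[:200,400:]=cv2.resize(sc[270:345,270:420],(400,200))
cv2.imwrite("pics/m4.png",o)
```

```text
38.5 q [ 0.287  0.362 -0.443  2.12  -1.239  0.165  0.099] p [0.618  0.0874 0.2403] rot [ 3.14  -0.706  0.568]
lean 0.706 head 0.566 pinchyaw 0.567 pinchtilt 0.0011 qdmax 0.023 F [-0.6 -0.3 -3.2]
[-0.0015  0.0023 -0.0157] [-0.341 -0.091  0.399]
```

View pics/m4.png

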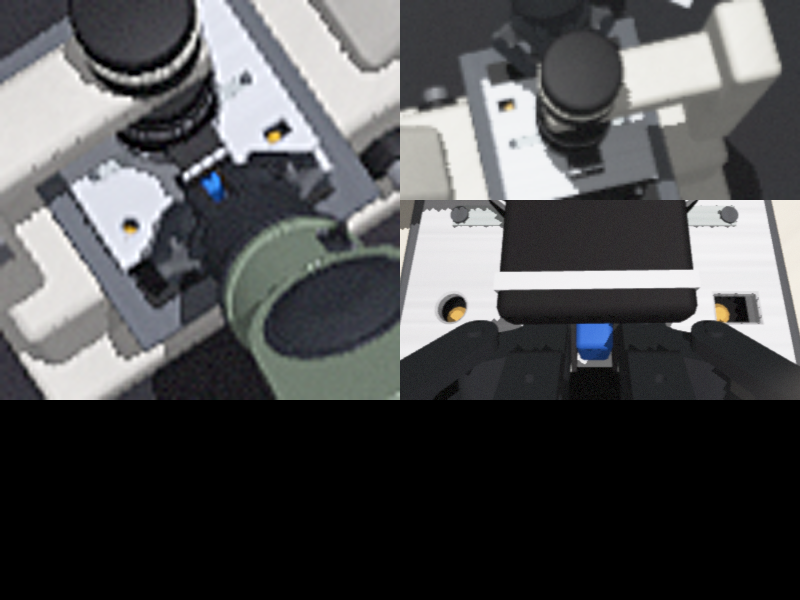

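```bash
cat > rel.py <<'E'
from h import *
import sys
def rel(fn,zt):
    im,c=load(fn);hsv=cv2.cvtColor(im,cv2.COLOR_BGR2HSV);g=hsv[:,:,2]
    hx=np.array([np.cos(.567),np.sin(.567)]);hy=np.array([-hx[1],hx[0]]);P=[];Hh=[]
    for n,(u,v),r in(("hole",(172,338),24),("slot",(457,338),32)):
        x0,y0=u-r,v-r;sl=(slice(y0,y0+2*r),slice(x0,x0+2*r))
        b=cv2.inRange(hsv[sl],(10,90,90),(35,255,255));ys,xs=np.nonzero(b);pin=np.array([xs.mean()+x0,ys.mean()+y0])
        m=((g[sl]<100)|(b>0)).astype(np.uint8);k,l,s,ce=cv2.connectedComponentsWithStats(m);i=l[int(pin[1])-y0,int(pin[0])-x0]
        x,y,w,h=s[i,:4];hc=np.array([x0+x+w/2-.5,y0+y+h/2-.5])
        pw=onz(c,pin,.2095)[:2];hw=onz(c,hc,zt)[:2];d=pw-hw
        print(n,'pin',pin.round(1),'bb',x0+x,y0+y,w,h,'area',len(xs),'pinW',pw.round(4),'holeW',hw.round(4),'need x,y mm',(1000*hx@d).round(1),(1000*hy@d).round(1))
if __name__=="__main__": rel(sys.argv[1],float(sys.argv[2]))
E
python3 rel.py w4.png .2267
```

```text
hole pin [175.8 343.6] bb 161 326 25 26 area 187 pinW [0.5782 0.1378] holeW [0.5799 0.1337] need x,y mm 0.8 4.4
slot pin [441.8 342.9] bb 425 326 47 44 area 210 pinW [0.6441 0.035 ] holeW [0.6384 0.035 ] need x,y mm 4.8 -3.1
```

>>> {"fn": "jog_arm", "kwargs": {
  "motion": [
    [0.01,-0.1,0.01,0,0],
    [-0.07,0,0.09,0,0],
    [-0.07,0,0.09,0,0],
    [-0.06,0,0.06,0,0],
    [0,0,0,0,0],
    [0,0,0,0,0]
  ]
}}

```text
clock: 39.25
position: [0.6185, 0.0903, 0.2343]
tool_rot: [-3.139, -0.701, 0.569]
force: [-0.2, 0.4, -2.7]
grip_width: 0.0111
finger_force: 59.3
```

Run:
```python
from h import *
s,M=tell();shot("wrist","w5.png")
import rel
rel.rel("w5.png",s["position"][2]-.0136)
T=np.array([.6165,.0897,.2246]);print((T-s["position"]).round(4))
```

```text
39.25 q [ 0.273  0.373 -0.434  2.119 -1.263  0.162  0.124] p [0.6185 0.0903 0.2343] rot [-3.139 -0.701  0.569]
lean 0.701 head 0.572 pinchyaw 0.57 pinchtilt -0.0016 qdmax 0.002 F [-0.2  0.4 -2.7]
hole pin [175.5 344.3] bb 161 326 25 26 area 168 pinW [0.5783 0.1382] holeW [0.5801 0.1365] need x,y mm -0.6 2.4
slot pin [448.3 344. ] bb 425 325 52 45 area 296 pinW [0.6438 0.0363] holeW [0.6397 0.0371] need x,y mm 3.0 -2.9
[-0.002  -0.0006 -0.0097]
```

>>> {"fn": "jog_arm", "kwargs": {
  "motion": [
    [-0.02,-0.04,-0.01,0,0],
    [-0.06,0,0.07,0,0],
    [-0.06,0,0.07,0,0],
    [-0.06,0,0.07,0,0],
    [0,0,0,0,0]
  ]
}}

```text
clock: 39.8
position: [0.6185, 0.0895, 0.229]
tool_rot: [-3.135, -0.695, 0.569]
force: [0.8, 1.3, -3.2]
grip_width: 0.0113
finger_force: 59.3
```

Run:
```python
from h import *
s,M=tell();shot("wrist","w6.png")
import rel
rel.rel("w6.png",s["position"][2]-.0136)
T=np.array([.6165,.0897,.2246]);print((T-s["position"]).round(4))
```

```text
39.8 q [ 0.273  0.383 -0.433  2.118 -1.263  0.162  0.129] p [0.6185 0.0895 0.229 ] rot [-3.135 -0.695  0.569]
lean 0.695 head 0.578 pinchyaw 0.573 pinchtilt -0.0047 qdmax 0.007 F [ 0.8  1.3 -3.2]
hole pin [172.9 342.7] bb 160 326 26 26 area 301 pinW [0.5782 0.1368] holeW [0.5798 0.1358] need x,y mm -0.8 1.7
slot pin [450.8 342.6] bb 425 320 52 50 area 347 pinW [0.6433 0.0359] holeW [0.6407 0.0368] need x,y mm 1.7 -2.2
[-0.002   0.0002 -0.0044]
```

>>> {"fn": "jog_arm", "kwargs": {
  "motion": [
    [-0.025,-0.05,-0.02,0,0],
    [0,0,0,0,0],
    [-0.05,0,0.06,0,0],
    [-0.05,0,0.06,0,0],
    [0,0,0,0,0]
  ]
}}

```text
clock: 40.35
position: [0.6179, 0.0897, 0.2271]
tool_rot: [-3.134, -0.693, 0.57]
force: [-4.7, -1.1, 5.8]
grip_width: 0.0115
finger_force: 60.8
```

Run:
```python
from h import *
s,M=tell();shot("wrist","w7.png")
import rel
rel.rel("w7.png",s["position"][2]-.0136)
T=np.array([.6165,.0897,.2246]);print((T-s["position"]).round(4))
```

```text
40.35 q [ 0.273  0.386 -0.432  2.118 -1.263  0.162  0.131] p [0.6179 0.0897 0.2271] rot [-3.134 -0.693  0.57 ]
lean 0.693 head 0.582 pinchyaw 0.575 pinchtilt -0.0061 qdmax 0.005 F [-4.7 -1.1  5.8]
hole pin [173.3 341.3] bb 161 326 25 26 area 345 pinW [0.5781 0.1366] holeW [0.5792 0.1359] need x,y mm -0.5 1.1
slot pin [454.9 342.2] bb 425 316 52 54 area 310 pinW [0.6432 0.0352] holeW [0.6409 0.0375] need x,y mm 0.8 -3.2
[-0.0014 -0.     -0.0025]
```

>>> {"fn": "jog_arm", "kwargs": {
  "motion": [
    [-0.025,-0.03,-0.02,0,0],
    [0,0,0,0,0],
    [-0.04,0,0.05,0,0],
    [0,0,0,0,0]
  ]
}}

```text
clock: 40.8
position: [0.6168, 0.0895, 0.2258]
tool_rot: [-3.132, -0.691, 0.57]
force: [-1.9, -0.2, 4.5]
grip_width: 0.0111
finger_force: 60.4
```

Run:
```python
from h import *
s,M=tell();shot("wrist","w8.png")
import rel
rel.rel("w8.png",s["position"][2]-.0136)
T=np.array([.6165,.0897,.2246]);print((T-s["position"]).round(4),s["moment"].round(2))
```

```text
40.8 q [ 0.274  0.387 -0.433  2.12  -1.263  0.162  0.132] p [0.6168 0.0895 0.2258] rot [-3.132 -0.691  0.57 ]
lean 0.691 head 0.584 pinchyaw 0.575 pinchtilt -0.007 qdmax 0.003 F [-1.9 -0.2  4.5]
hole pin [173.7 339.6] bb 163 325 24 26 area 402 pinW [0.5777 0.1362] holeW [0.5787 0.1354] need x,y mm -0.4 1.2
slot pin [456.1 340.7] bb 425 308 53 62 area 331 pinW [0.6426 0.0352] holeW [0.6414 0.0379] need x,y mm -0.4 -2.9
[-0.0003  0.0002 -0.0012] [-0.2  -0.05  0.13]
```

>>> {"fn": "jog_arm", "kwargs": {
  "motion": [
    [-0.03,-0.01,0.025,0,0],
    [-0.03,0,0.03,0,0],
    [0,0,0,0,0],
    [-0.03,0,0.03,0,0],
    [0,0,0,0,0]
  ]
}}

```text
clock: 41.35
position: [0.6167, 0.0892, 0.2241]
tool_rot: [-3.131, -0.689, 0.57]
force: [-12.4, -2.5, 16.0]
grip_width: 0.0115
finger_force: 62.6
```

Run:
```python
from h import *
s,M=tell()
w,c=shot("wrist","w9.png")
import rel
rel.rel("w9.png",s["position"][2]-.0136)
T=np.array([.6165,.0897,.2246]);print((T-s["position"]).round(4),s["moment"].round(2))
cv2.imwrite("pics/m9.png",cv2.resize(w[230:430,120:520],(800,400)))
```

```text
41.35 q [ 0.275  0.39  -0.434  2.12  -1.263  0.162  0.135] p [0.6167 0.0892 0.2241] rot [-3.131 -0.689  0.57 ]
lean 0.689 head 0.587 pinchyaw 0.577 pinchtilt -0.0082 qdmax 0.002 F [-12.4  -2.5  16. ]
hole pin [172.8 338.4] bb 161 324 26 26 area 431 pinW [0.5777 0.1358] holeW [0.5786 0.1357] need x,y mm -0.6 0.5
slot pin [456.6 339.5] bb 425 306 53 44 area 341 pinW [0.6425 0.0353] holeW [0.6455 0.0396] need x,y mm -4.8 -2.1
[-0.0002  0.0005  0.0005] [0.25 0.13 0.6 ]
```

View pics/m9.png

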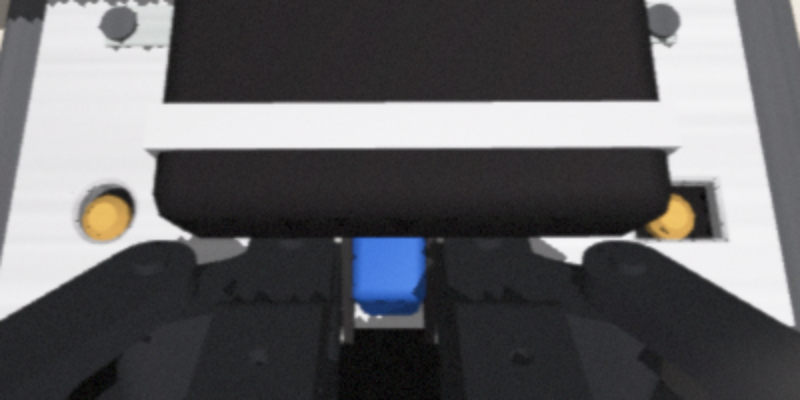

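>>> {"fn": "jog_arm", "kwargs": {
  "motion": [
    [-0.03,-0.01,0,0,0],
    [-0.015,0,0.015,0,0],
    [0,0,0,0,0],
    [-0.015,0,0.015,0,0],
    [0,0,0,0,0]
  ]
}}

```text
clock: 41.9
position: [0.6166, 0.0892, 0.2241]
tool_rot: [-3.131, -0.689, 0.571]
force: [-16.4, -2.0, 27.9]
grip_width: 0.0113
finger_force: 64.3
```

Run:
```python
from h import *
s,M=tell();print(s["moment"].round(2))
```

```text
41.9 q [ 0.278  0.391 -0.435  2.12  -1.263  0.163  0.137] p [0.6166 0.0892 0.2241] rot [-3.131 -0.689  0.571]
lean 0.689 head 0.588 pinchyaw 0.578 pinchtilt -0.0084 qdmax 0.001 F [-16.4  -2.   27.9]
[ 1.   -0.55  0.79]
```

>>> {"fn": "jog_arm", "kwargs": {
  "motion": [
    [0.01,0,-0.015,0,0],
    [0,0,0,0,0.1],
    [0,0,0,0,0.15],
    [0,0,0,0,0.25],
    [0,0,0,0,0.35],
    [0,0,0,0,0.5],
    [0,0,0,0,0.5]
  ],
  "newtons": 20
}}

```text
clock: 42.6
position: [0.6162, 0.0884, 0.2229]
tool_rot: [-3.13, -0.687, 0.569]
force: [0.2, 0.0, 0.2]
grip_width: 0.0428
finger_force: 0.0
```

```bash
python3 - <<'E'
from h import *
s,M=tell();w,c=shot("wrist","w10.png")
import rel
rel.rel("w10.png",.211)
E
python3 - <<'E'
from fast import *
from workcell import bot
q=np.array(bot.observe()["qpos"]);M=chain(q)[1];p=chain(q)[0]
for d in(.05,.15,.25): 
    q=goto(q,p-d*M[:,2],30,.02);print(show(q))
E
```

```text
42.6 q [ 0.275  0.391 -0.431  2.12  -1.26   0.164  0.133] p [0.6162 0.0884 0.2229] rot [-3.13  -0.687  0.569]
lean 0.687 head 0.588 pinchyaw 0.577 pinchtilt -0.0092 qdmax 0.003 F [0.2 0.  0.2]
hole pin [171.5 336.1] bb 160 322 26 26 area 448 pinW [0.5777 0.1357] holeW [0.5785 0.1352] need x,y mm -0.4 0.9
slot pin [455.1 336.2] bb 425 306 64 64 area 417 pinW [0.6424 0.0358] holeW [0.6418 0.0354] need x,y mm 0.8 -0.0
([0.21, 0.27, -0.29, 2.15, -1.12, 0.28, -0.02], [0.59, 0.071, 0.261], 'lean 0.687 head 0.588 pyaw 0.577 ptilt -0.009')
([0.2, 0.07, -0.16, 2.16, -0.88, 0.5, -0.25], [0.537, 0.036, 0.338], 'lean 0.687 head 0.588 pyaw 0.577 ptilt -0.009')
([0.27, -0.1, -0.09, 2.11, -0.73, 0.74, -0.36], [0.484, 0.001, 0.415], 'lean 0.688 head 0.588 pyaw 0.577 ptilt -0.009')
```

>>> {"fn": "jog_arm", "kwargs": {
  "motion": [
    [0,0,-0.2,0,0.5],
    [0,0,-0.4,0,0.5],
    [0,0,-0.6,0,0.5],
    [0,0,-0.7,0,0.5],
    [0,0,-0.8,0,0.5],
    [0,0,-0.8,0,0.5],
    [0,0,-0.8,0,0.5],
    [0,0,-0.6,0,0.5],
    [0,0,-0.3,0,0.5],
    [0,0,0,0,0.5],
    [0,0,0,0,0.5]
  ]
}}

```text
clock: 43.75
position: [0.5339, 0.0339, 0.3433]
tool_rot: [-3.13, -0.687, 0.569]
force: [0.2, 1.0, 0.1]
grip_width: 0.0428
finger_force: 0.0
```

Run:
```python
from h import *
s,M=tell();w,c=shot("wrist","w11.png");t,ct=shot("top","top11.png")
h=cv2.cvtColor(w,cv2.COLOR_BGR2HSV);m=cv2.inRange(h,(10,90,90),(35,255,255))
k,l,st,ce=cv2.connectedComponentsWithStats(m)
for i in range(1,k):
    if st[i,4]>30: print(st[i],onz(c,ce[i],.2095).round(4))
o=np.zeros((600,800,3),np.uint8);o[:480,:640]=w;o[400:,600:]=cv2.resize(t[140:240,230:330],(200,200));cv2.imwrite("pics/m11.png",o)
```

```text
43.75 q [ 0.195  0.059 -0.139  2.154 -0.866  0.514 -0.257] p [0.5339 0.0339 0.3433] rot [-3.13  -0.687  0.569]
lean 0.687 head 0.588 pinchyaw 0.577 pinchtilt -0.0092 qdmax 0.015 F [0.2 1.  0.1]
[233 231  13  11 107] [0.5776 0.1359 0.2095]
[382 230  14  11 124] [0.6426 0.0361 0.2095]
[ 601  343   39   87 2511] [ 0.6333 -0.1512  0.2095]
```

View pics/m11.png

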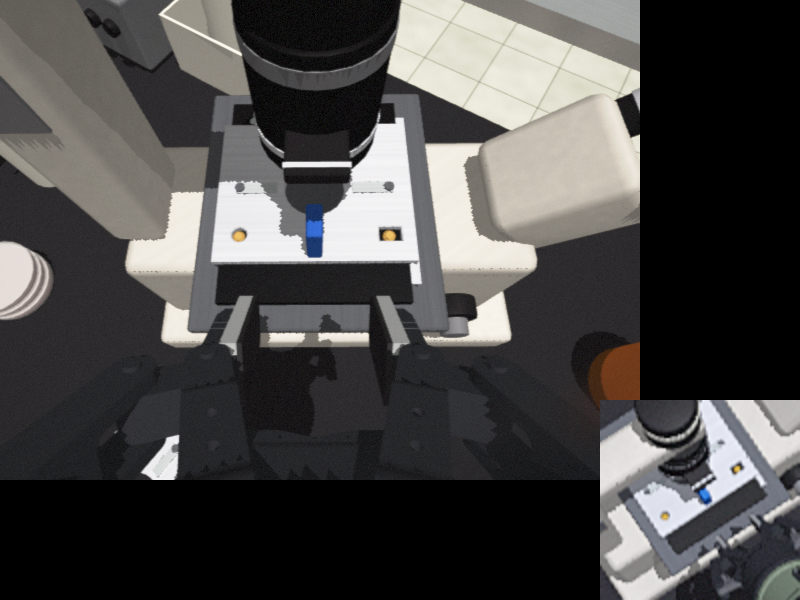

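The holder lies on the stage with a pin in the hole at (239,236) and one in the slot at (389,235). It looks flush and the hand is clear, so I'm handing in.

```bash
python3 -c "
from workcell import bot
print(bot.job_done())"
```

```text
the job is handed in; nothing more can be done
None
```

The holder is on the stage under the condenser with both pins through its holes, released with the hand clear; it looks flush in the last pictures, and I handed the job in at about 44 s without a verdict shown.

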